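Lock the lever press with its pin and hairpin clip

TASK

Lock the lever of the press for storage: push its lock pin fully home by the knob, then take the hairpin clip from its holder and press it, legs down, over the flattened neck at the other end of the pin until it snaps on, and let it go there. Be gentle: stop pushing as soon as the pin is home or the clip has snapped, since hard pushing bends the parts, and leave the other things on the worktop where they are.

Things in the scene. Friction and masses are not known exactly. Their poses are not given: they have to be found in the camera images.
- press: Low metal lever press, fixed. Origin on the worktop midway between its two lock lugs; z up, y along the lock pin, x from the lever's handle to its tower. Base x -95..145, y +-50 mm; black handle to x = -123 mm; nothing above 106 mm. Its frame stands on levelling screws: real heights are up to 14 mm above or below the nominal ones told here, not reported; feel for them. A push over 40 N bends it; over 25 N through the clip bends that.
- lug_top (a point): Fixed to the press: nominal height (90 mm, +-14) of the lugs' tops, midway between them. The lugs are 34 mm wide in the press's x and stand at y = -24..-16 and 16..24 mm; the lever passes between them. The pin's axis is 16 mm below the tops.
- knob_home (a point): Fixed to the press: middle of the outer face of the pin's round knob (30 mm in diameter, 10 mm thick, at the press's -y end) when the pin is fully home, at nominal height 74 mm (+-14). Axes as the press. With the pin drawn out by d the face is d farther to -y. Push it to +y.
- pin (a joint): How far the lock pin is drawn out towards the press's -y, m: 0 = fully home (hard stop). Starts 0.016 to 0.028 out, slides with about 5 N of friction and stays where it is left. While it is out, its neck is hidden inside the +y lug.
- neck_spot (a point): Fixed to the press: middle of the pin's flat-sided neck (12 mm wide in x, 18 mm high, 18 mm long in y) when the pin is home, at nominal height 74 mm; the true height is 60 to 88 mm. It shows between the +y lug, 10 mm to -y, and the pin's 22 mm round end, 9 mm to +y. Axes as the press.
- clip: Hairpin spring clip standing legs down; two legs of 6 mm steel wire under a black grip. Origin in the middle of its eye, z up, x from leg to leg, y its thickness; a half turn about z changes nothing. Lowest point z = -33 mm. A rigid stop 8.5 mm above the origin meets the neck's top about 1 mm after the legs have snapped shut under it; pushing on from there only bends things. 70 g.
- clip_grip (a point): Middle of the clip's black grip, 50 mm above its origin: 36 mm (clip x) x 10 mm (clip y) x 32 mm high. Pinch it across the 10 mm.
- clip_throat (a point): Pinch of the clip, 14.5 mm below its origin: the legs stand 6 mm apart here and flare to 24 mm between the tips' insides 15.5 mm lower. The 12 mm neck enters from below, first touches the flare about 20 mm under the clip's origin, spreads the legs (8 to 15 N), then slides along their pinch with little force for 18 mm before they snap shut under it.
- leg_a (a joint): Outward spread of one leg of the clip at its hinge inside the grip, rad: 0 = relaxed, about 0.055 as the pinch passes over the neck.
- leg_b (a joint): The same for the other leg.
- holder: Clip holder, fixed: an 80 x 60 x 8 mm foot with a slotted steel block (52 x 21 mm, top 41 mm above the worktop). The clip stands 33 mm deep in the slot, which runs along the holder's x and is 40 x 8.6 mm, open at the top. Lift the clip straight out. Origin on the worktop under the middle. It may stand left or right of the press.
- jam_jar: Glass jar with a lid, 69 mm across, 99 mm high; origin under its middle. Bystander; it stands on the side where the holder does not.
- tin: Food tin, 75 mm across, 58 mm high; origin under its middle. Bystander.
- shaker: Shaker with a dome top, 44 mm across, 90 mm high, stuck down; origin under its middle. Bystander.
- cutter: Small metal ring cutter, 48 mm across, 38 mm high, stuck down; origin under its middle. Bystander.
Things that resemble listed ones, but are neither listed nor needed, are in the scene too. There is more than one size of the clip; the one meant has the size given above.

How it is judged:
On the way, in this order (a step that is already met when the one before it is completed fails the run):
1. the lock pin is pushed fully home (value of joint pin below 0.003 m), for 0.2 s.
2. the clip has snapped over the neck of the pin, its legs shut again (x of clip in the frame of press between -0.006 and 0.006 m and y of clip in the frame of press between 0.025 and 0.044 m and z of clip in the frame of press between 0.058 and 0.0905 m and angle between clip's own z axis and vertical below 0.2 rad and value of joint each of leg_a, leg_b below 0.02 rad and value of joint pin below 0.003 m), for 0.2 s.
At the end, for the whole second after the job is handed in: The pin is home within 3 mm. The clip sits on the neck at rest and released, upright within 0.2 rad, its legs shut (each under 0.02 rad), its origin within 6 mm of the pin in the press's x, 25 to 44 mm along the press's y, and 58 to 90 mm above the worktop (all of step 2 and linear speed of clip below 0.02 m/s and contact force between the fingers and clip below 0.1 N); the robot touches nothing.
It fails at once if the clip is pushed against the press with more than 25 N (contact force between clip and press above 25 N).
It fails at once if anything pushes on the press or its pin with more than 40 N (contact force between anything else and press above 40 N).
It fails at once if a bystander is moved more than 30 mm (distance of any of jam_jar, tin from where it was at the start of the episode above 0.03 m).
It also fails if it takes over 62 s, if anything falls off the work surface, if the arm or the gripper's body presses on something with over 40 N, if the wrist force passes 120 N, or if a joint passes its speed limit or range.

ROBOT

A 6-joint arm with a two-finger parallel gripper is mounted at the origin on a cart in front of the work surface, level with it; the furniture and walls round the work are solid. World frame = base frame: x ahead of the robot, y to its left, z up, the work surface at z = 0. Lengths are in m, angles in rad, forces in N, time in s.
With the tool pointing down it reaches from about 0.425 to 0.95 m from the base axis. Payload 3.5 kg.
Tool frame: the origin (TCP) lies midway between the tips of the shut fingers; the grasp point (between the pads) lies 19 mm behind it; x points along the fingers, y is the direction in which the jaws open and shut, and the axes are right-handed (so a half turn about x gives the same grasp; the last joint's range is limited). The gripper opens to 85 mm and grips with 20 to 120 N. Pads are 22 mm wide; open, the fingers measure 114 mm over their backs; the gripper's body (76 mm by 85 mm) begins 54 mm behind the grasp point. The pads swing forward as they close: fully open they stand 13 mm farther back than shut.
Start: joints at [-1.454, 0.286, 1.577, -0, 1.279, -0.15], TCP at [0.178, -0.651, 0.231] pointing down, gripper open.
Joint ranges: [-2.77, 2.77], [-0.9, 2.22], [0.21, 2.48], [-1.53, 4.67], [0.24, 2.81], [-2.84, 2.84]. Speed limits (rad/s): [2.79, 2.79, 3.14, 3.14, 3.14, 3.14].

INTERFACE

Orientations are given as a unit quaternion [x, y, z, w].
In Python, from plant import sensors, optics, ctrl gives the robot as it stands.
- The arm moves only by the tool arm_command, never from a script. Its argument "increments" is a list that holds one entry, the list of rows, each a list of 4 numbers: the shift along the tool's x, y, z in cm, then the turn about the tool's x in rad. A call has 1 to 20 rows; each row shifts and turns the commanded pose from where the row before left it, along the tool's axes as they then stand; what a row does not reach is not made up. A row lasts 1/8 s, in which the tool goes at most 62.5 mm and 10.7 degrees, less where a joint would pass 70% of its speed; a pose out of reach is approached as far as the arm can. A call with a gripper value outside its range is refused whole. "grip" is the finger opening in cm, from 0 to 8.54, set as the call begins (left out, the last holds). The fingers move at their own pace and stop on an object; "grip_force" is the grip in N (left out, the last holds). Time passes only in rows, so rows that do not move let the fingers close. It gives the time, the measured TCP pose, the force and the opening at its end, in the units of the state.
- sensors.get_state(): the state, without advancing time (a new reading comes with each control period).
- optics.read_camera(name): name is "scene" or "side" or "wrist"; returns the picture (384x512x3 uint8, blue, green, red); there is no depth.
- optics.camera_model(name): a dict with "camera_matrix" (3x3 intrinsics, pixels), "world_from_camera" (4x4, takes a point from camera to world coordinates); the wrist camera has in their place "mount" (4x4, takes a point from camera to tool coordinates, whose origin is the TCP and whose axes are the tool frame's). Camera axes: x right, y up, looking along -z (the intrinsics and any distortion apply to the point x, -y, -z); pixel columns grow to the right and rows downward; lengths in m; the calibration is good to about 2 mm. The wrist camera is an equidistant fisheye: a pixel r from the principal point sees the ray r / f radians off the axis. A picture is of the moment at which its call begins: read the wrist's pose just before it. camera_model takes no time and is no camera call.
- ctrl.sign_off(): hands the job in, once; it reports no verdict.
Trained networks look in the newest picture that a camera, given by its name, has taken for a name from the list of things; names that differ only in an ending like _2 or _b are one class to them, and where a whole thing is asked for, a point or a joint stands for the part that bears it (a point fixed in the world has none). Each returns a list of dicts, best first, with "conf" (0 to 1); they miss things now and then, are a little off and sometimes report something else, mostly with a low value. They report only what shows in the picture. A call takes as long as a camera call. They do not tell look-alikes from the thing itself.
- optics.boxes_of(camera, query): "at" ([row, column] in pixels, amid what is visible of it).
- optics.place_of(camera, query): "at" ([row, column] in pixels: a listed point, or the origin of a listed thing).
The state is a dict: "time": time; "qpos": joint angles; "dq": joint speeds; "joint_efforts": joint torques, N m; "eef_pos": TCP position; "tcp_rot": TCP orientation; "contact_force": force on the tool from outside, world axes, zero at the start; "wrist_torque": the same for the moment, N m; "opening": opening from 0.0 (shut) to 1.0 (fully open).
Only numpy, scipy, OpenCV 4.12 (cv2) and the standard library are available. Lean on these libraries where they do the work, as an engineer would, in place of code of your own. Each camera call takes 0.05 s, during which the arm holds its last target.

## Working session

There is one attempt and no reset: what is moved stays moved. The work goes in short steps, Python scripts to look and compute and a tool call to move; the robot and the scene stay as the last step left them, time stands still between calls to the robot, and variables do not carry over. Pictures are saved under pics/ and viewed, and the job is handed in when it is done.

Besides the shell and the picture viewer there is one more tool, called as name([rows], argument=value, ...), one row to a line, values as JSON. arm_command: Moves the arm, as the interface text tells. Its arguments: {"type":"object","properties":{"increments":{"type":"array","items":{"type":"array","items":{"type":"array","items":{"type":"number"}}}},"grip":{"type":"number"},"grip_force":{"type":"number"}},"required":["increments"]}

```bash
mkdir -p pics; ls
cat > h.py <<'E'
import numpy as np, cv2
from plant import sensors, optics, ctrl
E
python3 - <<'E'
from h import *
s=sensors.get_state();print(s)
for c in ["scene","side","wrist"]:
    im=optics.read_camera(c);cv2.imwrite(f"pics/{c}0.png",im)
    m=optics.camera_model(c);print(c,m)
print(sensors.get_state()['time'])
E
```

```text
pics
{'time': 0.0, 'qpos': array([-1.45398432e+00,  2.87226787e-01,  1.57813404e+00, -1.18256158e-05,
        1.27858906e+00, -1.50008140e-01]), 'dq': array([-0.00024662,  0.00205503,  0.00081472, -0.00073749,  0.00139582,
       -0.00118856]), 'joint_efforts': array([ 1.09847133e-03, -4.05974114e+01, -2.92625427e+01, -1.24528724e-04,
        5.84094014e-03,  3.18218753e-06]), 'eef_pos': array([ 0.17791961, -0.65046935,  0.22992967]), 'tcp_rot': array([ 0.70083266,  0.09489008, -0.700813  ,  0.09322336]), 'contact_force': array([-0.55072068, -1.08817304, -0.84834164]), 'wrist_torque': array([ 0.06873622,  0.04420327, -0.03363534]), 'opening': 0.9998456733327247}
scene {'camera_matrix': array([[411.72565742,   0.        , 257.06580116],
       [  0.        , 411.72565742, 193.01637984],
       [  0.        ,   0.        ,   1.        ]]), 'world_from_camera': array([[-0.70113266,  0.52032784, -0.48751609, -0.00777629],
       [-0.71301181, -0.50663472,  0.48470137,  0.58273801],
       [ 0.00521104,  0.68744469,  0.72621804,  0.96133028],
       [ 0.        ,  0.        ,  0.        ,
[... 296 characters left out ...]
,  0.54331558, -0.77222915, -0.92109436],
       [ 0.02183075,  0.82202177,  0.56903746,  0.74963101],
       [ 0.        ,  0.        ,  0.        ,  1.        ]])}
wrist {'camera_matrix': array([[297.31863964,   0.        , 253.80462425],
       [  0.        , 297.31863964, 188.23861457],
       [  0.        ,   0.        ,   1.        ]]), 'mount': array([[-7.18448886e-04,  3.07009838e-01, -9.51706070e-01,
        -1.42550213e-01],
       [ 9.99999742e-01,  1.96506425e-04, -6.91515286e-04,
        -7.31977594e-04],
       [-2.52856382e-05, -9.51706321e-01, -3.07009900e-01,
        -7.83207412e-02],
       [ 0.00000000e+00,  0.00000000e+00,  0.00000000e+00,
         1.00000000e+00]])}
0.15
```

View pics/scene0.png

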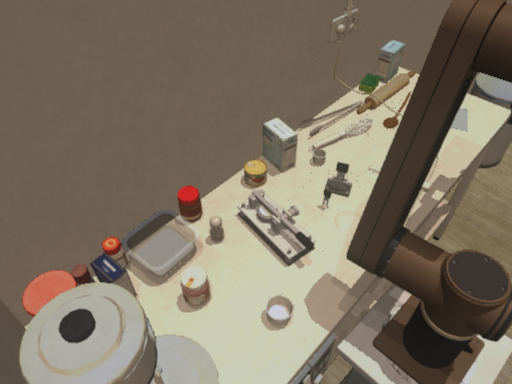

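View pics/side0.png

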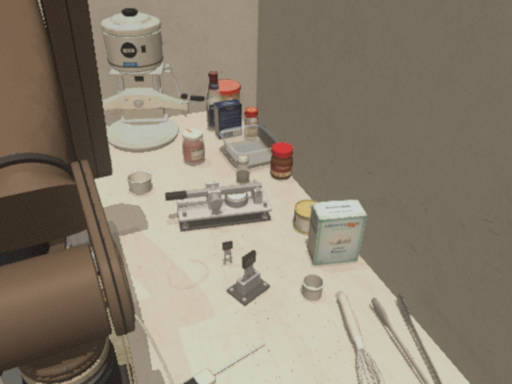

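View pics/wrist0.png

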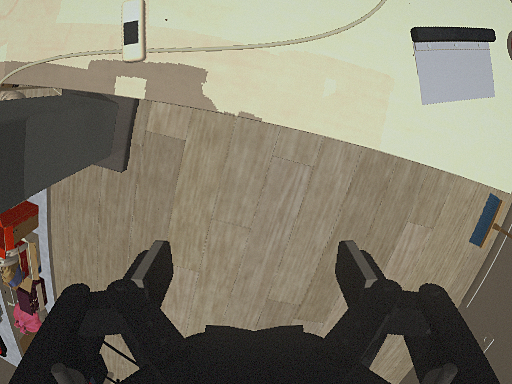

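Run:
```python
from h import *
for c in ["scene","side"]:
    for q in ["press","lug_top","knob_home","neck_spot","clip","clip_grip","clip_throat","holder","jam_jar","tin","shaker","cutter"]:
        print(c,q,[(np.round(d['at'],1).tolist(),round(d['conf'],2)) for d in optics.place_of(c,q)])
print(sensors.get_state()['time'])
```

```text
scene press [([233.3, 280.0], 0.93)]
scene lug_top [([214.1, 282.6], 0.77)]
scene knob_home [([214.8, 289.3], 0.58)]
scene neck_spot [([226.3, 273.2], 0.76)]
scene clip [([201.3, 323.3], 0.64), ([177.8, 342.5], 0.52)]
scene clip_grip [([169.6, 338.5], 0.73), ([224.4, 273.4], 0.5), ([193.9, 326.3], 0.44)]
scene clip_throat [([181.2, 337.5], 0.73), ([205.2, 325.1], 0.44)]
scene holder [([184.2, 338.9], 0.55)]
scene jam_jar [([297.3, 197.6], 0.9)]
scene tin [([178.4, 253.7], 0.68)]
scene shaker [([239.6, 216.6], 0.71)]
scene cutter [([176.2, 337.3], 0.74), ([161.7, 318.8], 0.72)]
side press [([214.8, 211.9], 0.6)]
side lug_top [([187.8, 213.4], 0.77), ([180.6, 244.3], 0.68), ([161.3, 190.5], 0.62)]
side knob_home [([199.9, 215.9], 0.77), ([215.9, 211.7], 0.47)]
side neck_spot [([186.0, 210.9], 0.82), ([258.6, 250.3], 0.2)]
side clip [([274.3, 248.2], 0.83), ([255.5, 225.9], 0.47)]
side clip_grip [([259.2, 248.5], 0.56), ([243.6, 224.6], 0.51)]
side clip_throat [([282.2, 249.3], 0.58), ([257.5, 227.2], 0.49)]
side holder [([289.8, 249.8], 0.73), ([257.0, 249.3], 0.52)]
side jam_jar [([163.4, 192.7], 0.83)]
side tin [([226.5, 307.9], 0.96)]
side shaker []
side cutter [([292.6, 311.4], 0.65)]
1.35
```

```bash
cat >> h.py <<'E'
def ray(c,rc):
    m=optics.camera_model(c);K=m['camera_matrix'];T=m['world_from_camera']
    d=np.array([(rc[1]-K[0,2])/K[0,0],-(rc[0]-K[1,2])/K[1,1],-1]);d=T[:3,:3]@d
    return T[:3,3],d/np.linalg.norm(d)
def tri(a,b,ca="scene",cb="side"):
    o1,d1=ray(ca,a);o2,d2=ray(cb,b)
    A=np.stack([d1,-d2],1);t=np.linalg.lstsq(A,o2-o1,rcond=None)[0]
    p=o1+t[0]*d1;q=o2+t[1]*d2
    return (p+q)/2,np.linalg.norm(p-q)
def onz(c,rc,z):
    o,d=ray(c,rc);return o+d*(z-o[2])/d[2]
def proj(c,P):
    m=optics.camera_model(c);K=m['camera_matrix'];T=np.linalg.inv(m['world_from_camera'])
    p=T[:3,:3]@np.array(P)+T[:3,3];return [K[1,2]-K[1,1]*p[1]/-p[2],K[0,2]+K[0,0]*p[0]/-p[2]]
E
python3 - <<'E'
from h import *
for n,a,b in [("press",[233.3,280],[214.8,211.9]),("lugtop",[214.1,282.6],[187.8,213.4]),("knob",[214.8,289.3],[199.9,215.9]),("neck",[226.3,273.2],[186,210.9]),
 ("clip",[177.8,342.5],[274.3,248.2]),("grip",[169.6,338.5],[259.2,248.5]),("throat",[181.2,337.5],[282.2,249.3]),("holder",[184.2,338.9],[289.8,249.8]),("smallgrip",[193.9,326.3],[243.6,224.6]),("jar",[297,197.6],[163.4,192.7]),("tin",[178.4,253.7],[226.5,307.9]),("cutter",[161.7,318.8],[292.6,311.4])]:
    p,e=tri(a,b);print(n,p.round(4),round(e,4))
a=cv2.imread('pics/scene0.png')[140:280,220:370];cv2.imwrite('pics/sc1.png',cv2.resize(a,None,fx=5,fy=4.2,interpolation=3)[:600])
a=cv2.imread('pics/side0.png')[165:315,150:330];cv2.imwrite('pics/si1.png',cv2.resize(a,None,fx=4,fy=4,interpolation=3))
E
```

```text
press [0.4662 0.0131 0.0091] 0.0059
lugtop [0.4687 0.01   0.095 ] 0.0024
knob [ 0.4666 -0.0157  0.0742] 0.005
neck [0.4696 0.0473 0.075 ] 0.006
clip [ 0.4676 -0.2667  0.0501] 0.0087
grip [ 0.476  -0.2544  0.0838] 0.0005
throat [ 0.476  -0.2642  0.0253] 0.002
holder [ 0.474  -0.2716  0.0089] 0.0002
smallgrip [ 0.4487 -0.1654  0.0603] 0.0007
jar [ 0.4804  0.3102 -0.0062] 0.0057
tin [ 0.6938 -0.099  -0.0019] 0.0011
cutter [ 0.5981 -0.3168  0.0019] 0.0075
```

View pics/sc1.png

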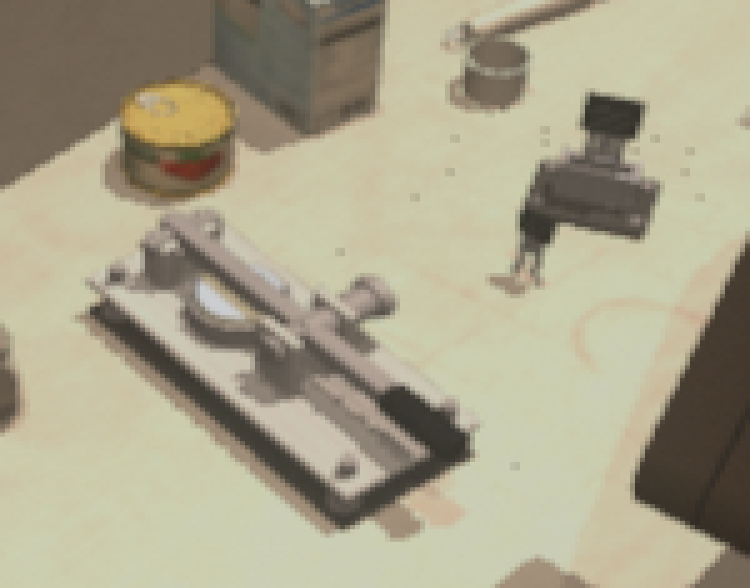

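View pics/si1.png

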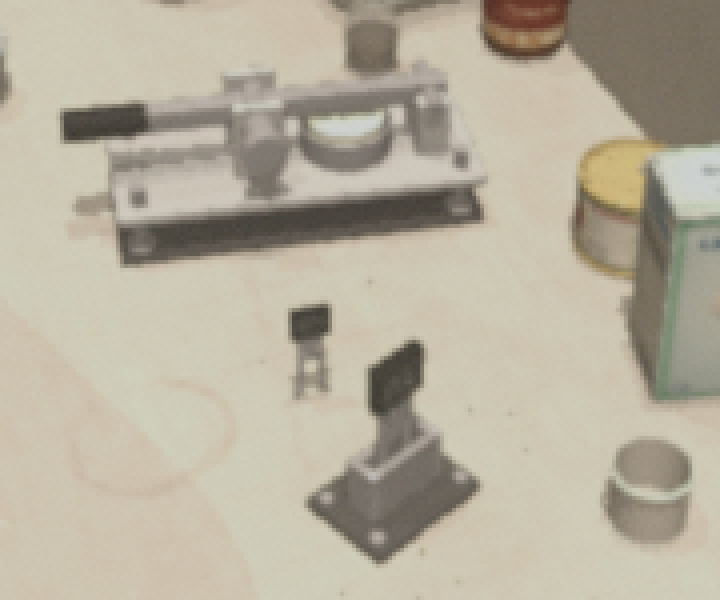

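Run:
```python
from h import *
from scipy.spatial.transform import Rotation as R
s=sensors.get_state();print(R.from_quat(s['tcp_rot']).as_matrix().round(3))
H=[onz("side",[165+y/4,150+x/4],0.006) for x,y in [(308,505),(380,562),(480,487)]]
print(np.round(H,4))
for a,b in [(0,1),(1,2)]:
    d=H[b]-H[a];print(np.linalg.norm(d),np.degrees(np.arctan2(d[1],d[0])))
for z in(0.0,0.02):
  P=[onz("scene",[140+y/4.2,220+x/5],z) for x,y in [(340,527),(80,318),(470,455)]]
  print(np.round(P,4))
  for a,b in [(0,1),(0,2)]:
    d=P[b]-P[a];print(np.linalg.norm(d),np.degrees(np.arctan2(d[1],d[0])))
  P=[onz("side",[165+y/4,150+x/4],z) for x,y in [(122,265),(483,220)]]
  d=P[1]-P[0];print(np.round(P,4),np.linalg.norm(d),np.degrees(np.arctan2(d[1],d[0])))
```

```text
[[ 0.     0.264 -0.965]
 [ 0.    -0.965 -0.264]
 [-1.    -0.    -0.   ]]
[[ 0.4264 -0.2576  0.006 ]
 [ 0.4512 -0.3077  0.006 ]
 [ 0.5202 -0.2743  0.006 ]]
0.05594282874300517 -63.64377707327288
0.07667764399691293 25.813444482920293
[[ 0.3819  0.0729  0.    ]
 [ 0.6144  0.0542  0.    ]
 [ 0.3691 -0.0229  0.    ]]
0.233234245087546 -4.607396395647985
0.09661722481934572 -97.60269215557058
[[ 0.3721 -0.0194  0.    ]
 [ 0.609  -0.0463  0.    ]] 0.2383653992379715 -6.482983673721077
[[ 0.3738  0.0835  0.02  ]
 [ 0.6014  0.0652  0.02  ]
 [ 0.3613 -0.0103  0.02  ]]
0.22838192220046763 -4.607396395648009
0.09460715133677916 -97.60269215557055
[[ 0.3687 -0.0434  0.02  ]
 [ 0.5992 -0.0696  0.02  ]] 0.23200585975401436 -6.482983673721065
```

arm_command([
  [[0,-4.13,-3.88,0],[0,-4.13,-3.88,0],[0,-4.13,-3.88,0],[0,-4.13,-3.88,0],[0,-4.13,-3.88,0],[0,-4.13,-3.88,0],[0,-4.13,-3.88,0],[0,-4.13,-3.88,0],[0,-4.13,-3.88,0],[0,-4.13,-3.88,0],[0,-4.13,-3.88,0],[0,0,0,0.185],[0,0,0,0.185],[0,0,0,0],[0,0,0,0]],
], grip=0, grip_force=40)

```text
time: 3.22
eef_pos: [0.4699, -0.1005, 0.2314]
tcp_rot: [0.706, -0.036, -0.706, -0.036]
contact_force: [-0.3, -0.9, 0.3]
opening: -0.001
```

```bash
cat >> h.py <<'E'
from scipy.spatial.transform import Rotation as R
def wray(rc,s):
    m=optics.camera_model("wrist");K=m['camera_matrix'];M=m['mount']
    u=(rc[1]-K[0,2])/K[0,0];v=(rc[0]-K[1,2])/K[1,1];r=np.hypot(u,v)
    k=np.sin(r)/max(r,1e-9);d=np.array([u*k,-v*k,-np.cos(r)])
    Rt=R.from_quat(s['tcp_rot']).as_matrix()
    return Rt@M[:3,3]+s['eef_pos'],Rt@(M[:3,:3]@d)
def wonz(rc,s,z):
    o,d=wray(rc,s);return o+d*(z-o[2])/d[2]
def multi(rays):
    A=np.zeros((3,3));b=np.zeros(3)
    for o,d in rays:
        d=d/np.linalg.norm(d);P=np.eye(3)-np.outer(d,d);A+=P;b+=P@o
    p=np.linalg.solve(A,b)
    return p,[round(float(np.linalg.norm((np.eye(3)-np.outer(d,d)/(d@d))@(p-o))),4) for o,d in rays]
E
python3 - <<'E'
from h import *
s=sensors.get_state();print(s['time'],s['eef_pos'],R.from_quat(s['tcp_rot']).as_matrix().round(3).tolist(),s['qpos'].round(2),s['contact_force'])
im=optics.read_camera("wrist");cv2.imwrite("pics/w1.png",im)
cv2.imwrite("pics/w1b.png",cv2.resize(im,(768,576),interpolation=3))
for q in ["press","lug_top","knob_home","neck_spot","clip","clip_grip","clip_throat","holder"]:
    print(q,[(np.round(d['at'],1).tolist(),round(d['conf'],2)) for d in optics.place_of("wrist",q)])
E
```

```text
3.225 [ 0.46987358 -0.10052383  0.2314176 ] [[0.0, -0.101, -0.995], [-0.0, -0.995, 0.101], [-1.0, 0.0, -0.0]] [-0.42 -0.15  2.04 -0.    1.25  1.25] [-0.29490968 -0.94787318  0.32425738]
press [([165.5, 166.7], 0.97), ([181.6, 10.0], 0.51)]
lug_top [([188.8, 143.6], 0.63)]
knob_home [([185.9, 175.2], 0.75)]
neck_spot [([180.9, 119.1], 0.67), ([180.7, 8.6], 0.6), ([186.0, 177.2], 0.57)]
clip [([166.5, 311.1], 0.77), ([93.7, 67.1], 0.47)]
clip_grip [([175.9, 316.8], 0.8)]
clip_throat [([147.1, 383.6], 0.84), ([167.3, 312.2], 0.84)]
holder [([148.5, 373.8], 0.78)]
```

View pics/w1b.png

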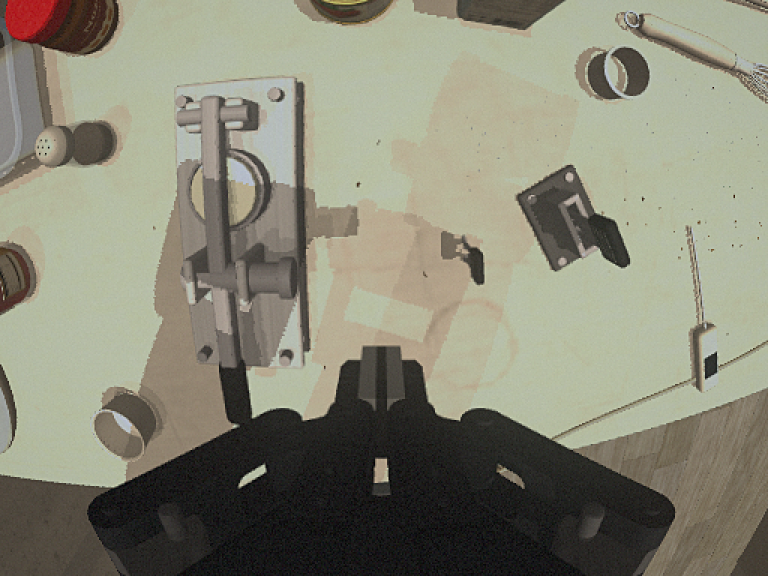

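Run:
```python
from h import *
s=sensors.get_state()
D={"press":([233.3,280],[214.8,211.9],[165.5,166.7]),"lugtop":([214.1,282.6],[187.8,213.4],[188.8,143.6]),"knobhome":([214.8,289.3],[199.9,215.9],[185.9,175.2]),"neck":([226.3,273.2],[186,210.9],[180.9,119.1]),
"grip":([169.6,338.5],[259.2,248.5],None),"throat":([181.2,337.5],[282.2,249.3],[147.1,383.6]),"holder":([184.2,338.9],[289.8,249.8],[148.5,373.8]),
"gripMan":([140+117/4.2,220+613/5],[165+378/4,150+397/4],[240/1.5,609/1.5])}
for n,(a,b,c) in D.items():
    r=[ray("scene",a),ray("side",b)]
    if c: r.append(wray(c,s))
    p,e=multi(r);print(n,p.round(4),e)
def show(n,pts,z):
    P=[wonz([y/1.5,x/1.5],s,z)[:2] for x,y in pts];print(n,np.round(P,4).tolist())
    for i in range(len(P)-1):
        d=P[i+1]-P[i];print('   ',np.linalg.norm(d).round(4),np.degrees(np.arctan2(d[1],d[0])).round(1))
show("base R edge",[(303,367),(297,78),(176,88),(190,365)],0.03)
show("lever",[(231,365),(211,100)],0.09)
show("knobface",[(297,262),(297,296)],0.074)
show("foot",[(517,196),(571,166),(607,244),(557,271),(517,196)],0.008)
show("grip top",[(585,215),(626,266)],0.107)
```

```text
press [0.4688 0.0135 0.0073] [0.0019, 0.005, 0.004]
lugtop [0.4689 0.0118 0.0954] [0.0023, 0.0014, 0.0024]
knobhome [ 0.4653 -0.0151  0.0753] [0.0019, 0.0035, 0.002]
neck [0.472  0.0494 0.0742] [0.0056, 0.001, 0.0047]
grip [ 0.476  -0.2544  0.0838] [0.0002, 0.0002]
throat [ 0.475  -0.2646  0.0262] [0.0019, 0.0007, 0.0016]
holder [ 0.472  -0.2661  0.0077] [0.0049, 0.0045, 0.0076]
gripMan [ 0.4716 -0.2639  0.0906] [0.0028, 0.0029, 0.0003]
base R edge [[0.3663, -0.0204], [0.6065, -0.0503], [0.6184, 0.0506], [0.3751, 0.0887]]
    0.242 -7.1
    0.1016 83.3
    0.2463 171.1
lever [[0.4034, 0.0197], [0.5923, -0.0015]]
    0.1901 -6.4
knobface [[0.4726, -0.0411], [0.4474, -0.037]]
    0.0255 170.8
foot [[0.4948, -0.2188], [0.5183, -0.2703], [0.4457, -0.3069], [0.4246, -0.2555], [0.4948, -0.2188]]
    0.0566 -65.5
    0.0813 -153.2
    0.0556 112.3
    0.0792 27.6
grip top [[0.494, -0.2358], [0.4564, -0.2695]]
    0.0505 -138.2
```

arm_command([
  [[0,-2.7,1.4,0.012],[4,0,0,0],[4,0,0,0],[4,0,0,0],[3,0,0,0],[1.3,0,0,0],[0,0,0,0],[0,0,0,0]],
])

```text
time: 4.68
eef_pos: [0.4599, -0.0725, 0.0697]
tcp_rot: [0.707, -0.041, -0.705, -0.04]
contact_force: [0.1, -0.3, -0.4]
opening: 0.003
```

Run:
```python
from h import *
s=sensors.get_state();print(s['time'],s['eef_pos'],s['contact_force'])
im=optics.read_camera("wrist");cv2.imwrite("pics/w2.png",cv2.resize(im,(768,576),interpolation=3))
im=optics.read_camera("side");cv2.imwrite("pics/s2.png",cv2.resize(im[140:280,130:310],None,fx=4,fy=4,interpolation=3))
```

```text
4.675 [ 0.45992811 -0.07250816  0.0697499 ] [ 0.06716747 -0.33590727 -0.38512732]
```

View pics/w2.png

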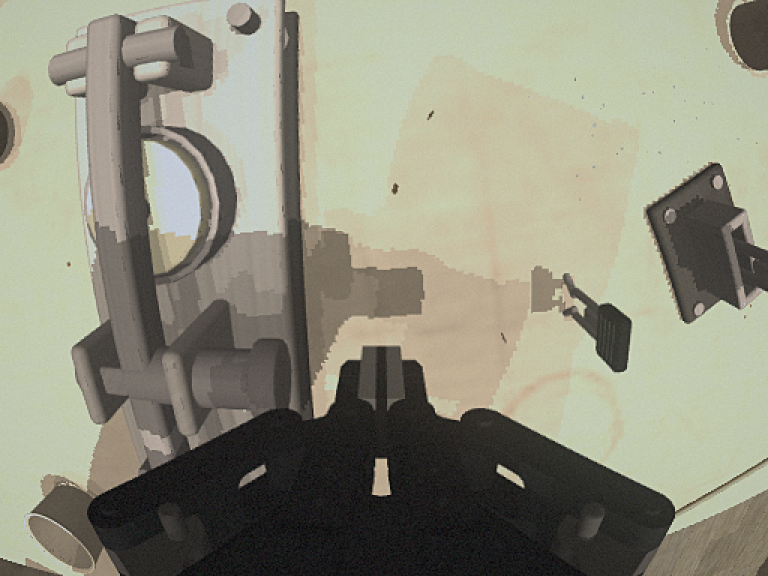

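View pics/s2.png

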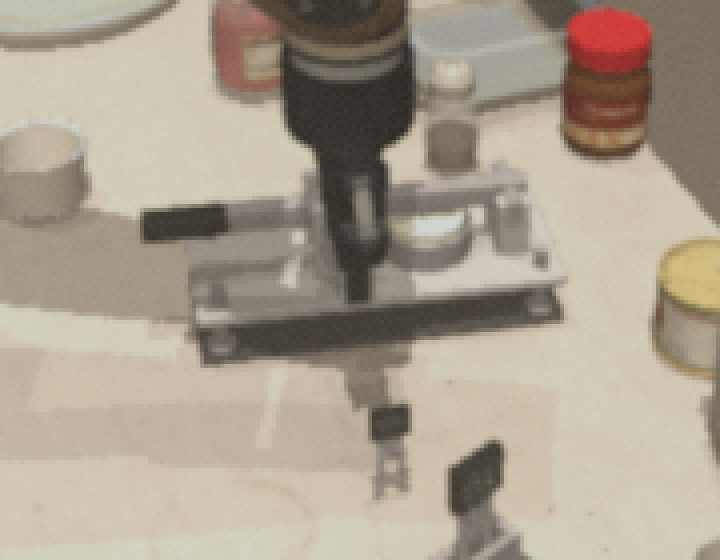

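Run:
```python
from h import *
s=sensors.get_state()
a=np.radians(-6.5);ex=np.array([np.cos(a),np.sin(a),0]);ey=np.array([-np.sin(a),np.cos(a),0]);O=np.array([.4685,.0125,0])
for px in [(280,338),(290,370),(280,404),(272,370)]:
  for py in(-.05,-.055,-.06):
    o,d=wray([px[1]/1.5,px[0]/1.5],s);t=(py-(o-O)@ey)/(d@ey);p=o+t*d
    print(px,py,((p-O)@ex).round(4),p[2].round(4))
print((s['eef_pos']-O)@ex,(s['eef_pos']-O)@ey)
```

```text
(280, 338) -0.05 0.0145 0.0744
(280, 338) -0.055 0.0237 0.0942
(280, 338) -0.06 0.0329 0.1141
(290, 370) -0.05 -0.0041 0.0637
(290, 370) -0.055 0.0078 0.0851
(290, 370) -0.06 0.0197 0.1065
(280, 404) -0.05 -0.0063 0.0844
(280, 404) -0.055 0.0059 0.1029
(280, 404) -0.06 0.0182 0.1213
(272, 370) -0.05 0.0099 0.0892
(272, 370) -0.055 0.0198 0.107
(272, 370) -0.06 0.0297 0.1247
0.001096847806046884 -0.08540675311326935
```

arm_command([
  [[0,-1.0,0,0],[0,-0.5,0,0],[0,-0.4,0,0],[0,-0.4,0,0],[0,-0.3,0,0],[0,-0.3,0,0]],
])

```text
time: 5.52
eef_pos: [0.462, -0.0443, 0.0685]
tcp_rot: [-0.706, 0.041, 0.706, 0.039]
contact_force: [-2.1, -6.2, 0.3]
opening: 0.002
```

arm_command([
  [[0,-0.3,0,0],[0,-0.3,0,0]],
])

```text
time: 5.78
eef_pos: [0.4627, -0.0384, 0.0685]
tcp_rot: [-0.706, 0.041, 0.706, 0.039]
contact_force: [-3.6, -5.9, 0.7]
opening: 0.003
```

arm_command([
  [[0,-0.2,0,0],[0,-0.2,0,0]],
])

```text
time: 6.02
eef_pos: [0.4631, -0.0344, 0.0685]
tcp_rot: [-0.706, 0.041, 0.706, 0.039]
contact_force: [-2.2, -5.4, 0.8]
opening: 0.003
```

arm_command([
  [[0,-0.2,0,0]],
])

```text
time: 6.15
eef_pos: [0.4634, -0.0325, 0.0685]
tcp_rot: [-0.706, 0.041, 0.706, 0.039]
contact_force: [-1.0, -5.4, 1.0]
opening: -0.003
```

arm_command([
  [[0,-0.2,0,0]],
])

```text
time: 6.28
eef_pos: [0.4635, -0.0316, 0.0686]
tcp_rot: [-0.706, 0.042, 0.706, 0.037]
contact_force: [-3.2, -13.7, 1.1]
opening: -0.002
```

arm_command([
  [[0,-0.05,0,0],[0,0,0,0]],
])

```text
time: 6.52
eef_pos: [0.4635, -0.0317, 0.0686]
tcp_rot: [-0.706, 0.042, 0.706, 0.037]
contact_force: [-3.3, -10.8, -0.2]
opening: -0.001
```

arm_command([
  [[0,3,0,0],[-4,2,0,0],[-5,3,0,0],[-5,3,0,0],[-2,5,0,0],[0,3,0,0],[0,0,0,0]],
], grip=6)

```text
time: 7.4
eef_pos: [0.4418, -0.2189, 0.2286]
tcp_rot: [0.706, -0.042, -0.706, -0.042]
contact_force: [0.9, 0.8, 0.3]
opening: 0.705
```

Run:
```python
from h import *
s=sensors.get_state();print(s['time'],s['eef_pos'],s['contact_force'],s['opening'],R.from_quat(s['tcp_rot']).as_matrix().round(3).tolist())
im=optics.read_camera("wrist");cv2.imwrite("pics/w3.png",cv2.resize(im,(768,576),interpolation=3))
for q in ["lug_top","knob_home","neck_spot","clip_grip","clip_throat","holder"]:
    print(q,[(np.round(d['at'],1).tolist(),round(d['conf'],2)) for d in optics.place_of("wrist",q)])
im=optics.read_camera("scene");cv2.imwrite("pics/s3.png",cv2.resize(im[140:280,220:370],None,fx=5,fy=4.2,interpolation=3))
for q in ["lug_top","knob_home","neck_spot","clip_grip","clip_throat","holder"]:
    print(q,[(np.round(d['at'],1).tolist(),round(d['conf'],2)) for d in optics.place_of("scene",q)])
```

```text
7.4 [ 0.4417597  -0.21894518  0.22857387] [0.90054116 0.83307904 0.29702426] 0.7048112241008216 [[0.0, -0.118, -0.993], [0.0, -0.993, 0.118], [-1.0, -0.0, -0.0]]
lug_top [([178.1, 54.1], 0.95)]
knob_home [([177.3, 78.6], 0.77)]
neck_spot [([175.5, 38.1], 0.8), ([162.1, 88.5], 0.53)]
clip_grip [([163.6, 210.5], 0.85), ([140.1, 296.4], 0.66)]
clip_throat [([129.1, 289.2], 0.92), ([179.4, 51.9], 0.72), ([161.0, 88.7], 0.68), ([157.4, 212.6], 0.52)]
holder [([133.2, 286.5], 0.62)]
lug_top [([216.7, 281.8], 0.89)]
knob_home []
neck_spot [([226.9, 270.3], 0.56)]
clip_grip [([171.1, 339.3], 0.66), ([197.1, 327.7], 0.45), ([215.5, 292.3], 0.36)]
clip_throat [([203.7, 326.7], 0.48), ([180.0, 337.2], 0.45)]
holder [([187.1, 337.0], 0.73)]
```

View pics/w3.png

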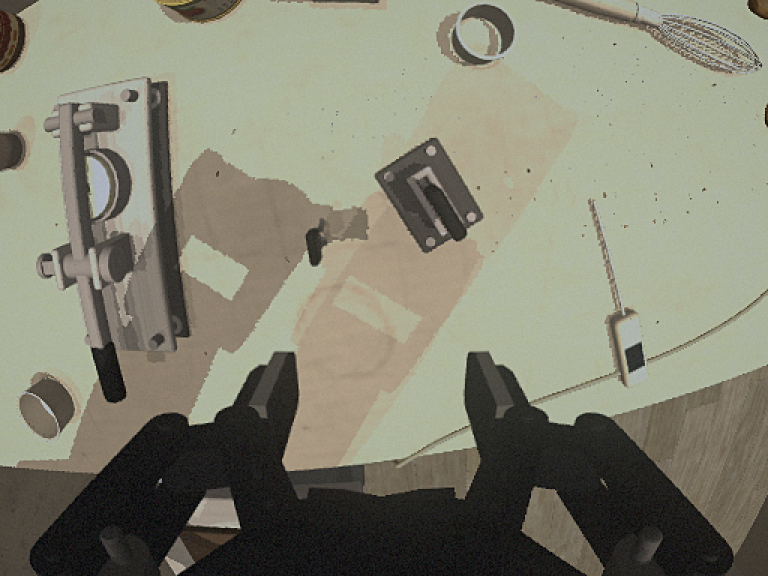

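View pics/s3.png

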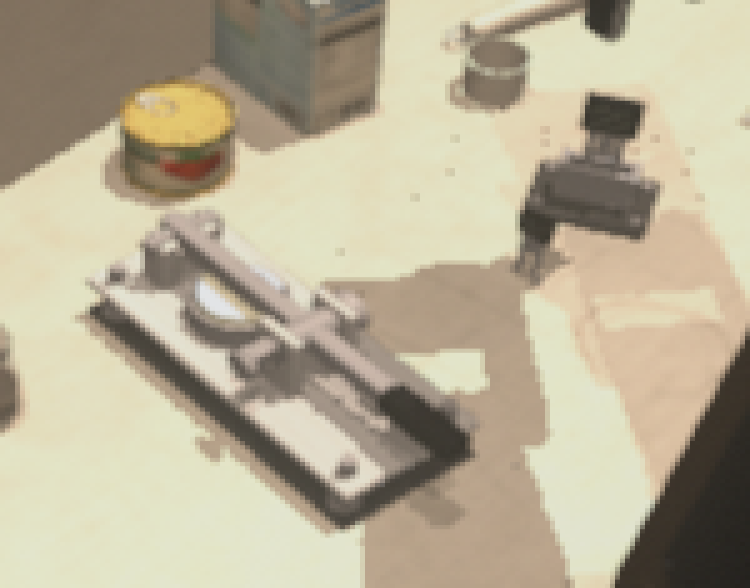

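Run:
```python
from h import *
s=sensors.get_state()
im=cv2.imread('pics/w3.png')[120:270,360:510];cv2.imwrite('pics/w3c.png',cv2.resize(im,None,fx=4,fy=4,interpolation=3))
D={"lugtop":([216.7,281.8],[187.8,213.4],[178.1,54.1]),"neck":([226.9,270.3],[186,210.9],[175.5,38.1]),"knob":([214.8,289.3],[199.9,215.9],[177.3,78.6]),
"grip":([171.1,339.3],[259.2,248.5],[140.1,296.4]),"throat":([180,337.2],[282.2,249.3],[129.1,289.2])}
for n,(a,b,c) in D.items():
    p,e=multi([ray("scene",a),ray("side",b),wray(c,s)]);print(n,p.round(4),e)
print('grip@.091',wonz([140.1,296.4],s,.091),'throat@.0265',wonz([129.1,289.2],s,.0265),'holder@0',wonz([133.2,286.5],s,0))
def show(n,pts,z):
    P=[wonz([y/1.5,x/1.5],s,z)[:2] for x,y in pts];print(n,np.round(P,4).tolist(),'mean',np.mean(P[:4],0))
    for i in range(len(P)-1):
        d=P[i+1]-P[i];print('   ',np.linalg.norm(d).round(4),np.degrees(np.arctan2(d[1],d[0])).round(1))
show("foot",[(374,179),(436,138),(484,217),(427,252),(374,179)],0.008)
```

```text
lugtop [0.4685 0.0144 0.0898] [0.0028, 0.0033, 0.001]
neck [0.4726 0.0536 0.0725] [0.0009, 0.0011, 0.0008]
knob [ 0.4647 -0.0151  0.0758] [0.0017, 0.0041, 0.0029]
grip [ 0.4733 -0.2578  0.0829] [0.0045, 0.0036, 0.005]
throat [ 0.4768 -0.2641  0.0274] [0.003, 0.0028, 0.0017]
grip@.091 [ 0.47325184 -0.26160391  0.091     ] throat@.0265 [ 0.47640545 -0.26256859  0.0265    ] holder@0 [ 0.46823562 -0.26151428  0.        ]
foot [[0.4913, -0.2174], [0.5194, -0.2708], [0.4505, -0.3051], [0.4256, -0.2545], [0.4913, -0.2174]] mean [ 0.47169827 -0.26195103]
    0.0604 -62.3
    0.0769 -153.5
    0.0565 116.2
    0.0755 29.4
```

View pics/w3c.png

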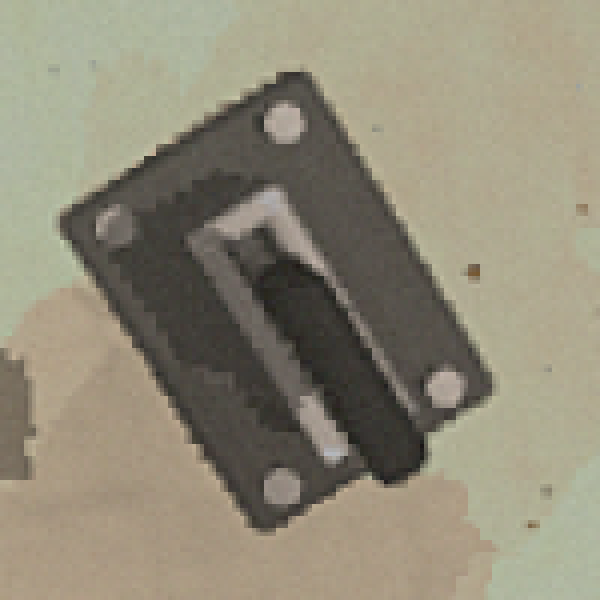

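Run:
```python
from h import *
s=sensors.get_state()
def show(n,pts,z):
    P=np.array([wonz([(120+y/4)/1.5,(360+x/4)/1.5],s,z)[:2] for x,y in pts]);print(n,np.round(P,4).tolist(),'mean',P.mean(0).round(4))
    for i in range(len(P)):
        d=P[(i+1)%len(P)]-P[i];print('   ',np.linalg.norm(d).round(4),np.degrees(np.arctan2(d[1],d[0])).round(1))
show("foot",[(62,222),(305,72),(492,388),(262,530)],.008)
show("screws",[(115,226),(284,122),(444,388),(281,487)],.009)
show("grip lower edges? ",[(285,265),(405,485)],.107)
show("grip r edge ",[(312,263),(424,440)],.107)
show("grip l edge ",[(258,290),(385,478)],.107)
```

```text
foot [[0.494, -0.2189], [0.5194, -0.271], [0.4506, -0.3043], [0.4253, -0.2531]] mean [ 0.4723 -0.2618]
    0.0579 -64.1
    0.0764 -154.2
    0.0571 116.4
    0.0768 26.5
screws [[0.4921, -0.2295], [0.5096, -0.2656], [0.4518, -0.2938], [0.4343, -0.2579]] mean [ 0.4719 -0.2617]
    0.0402 -64.1
    0.0643 -154.0
    0.04 115.9
    0.0643 26.2
grip lower edges?  [[0.4911, -0.2529], [0.4557, -0.2683]] mean [ 0.4734 -0.2606]
    0.0386 -156.5
    0.0386 23.5
grip r edge  [[0.491, -0.2569], [0.4624, -0.2717]] mean [ 0.4767 -0.2643]
    0.0322 -152.6
    0.0322 27.4
grip l edge  [[0.4877, -0.2485], [0.4571, -0.2652]] mean [ 0.4724 -0.2569]
    0.0349 -151.3
    0.0349 28.7
```

arm_command([
  [[0,3.9,-3.5,0],[0,0,0,-0.143],[3,0,0,-0.143],[3,0,0,-0.143],[3,0,0,-0.143],[0,0,0,0]],
], grip=5)

```text
time: 8.85
eef_pos: [0.4706, -0.2591, 0.1355]
tcp_rot: [-0.688, -0.161, 0.69, -0.158]
contact_force: [-0.2, -0.8, 0.2]
opening: 0.588
```

Run:
```python
from h import *
s=sensors.get_state();print(s['time'],s['eef_pos'],s['contact_force'],s['opening'],R.from_quat(s['tcp_rot']).as_matrix().round(3).tolist())
im=optics.read_camera("wrist");cv2.imwrite("pics/w4.png",cv2.resize(im,(768,576),interpolation=3))
```

```text
8.85 [ 0.47055178 -0.25905654  0.13552435] [-0.17611873 -0.78153467  0.22995061] 0.5883535758005793 [[-0.005, 0.439, -0.898], [0.004, -0.898, -0.439], [-1.0, -0.006, 0.003]]
```

View pics/w4.png

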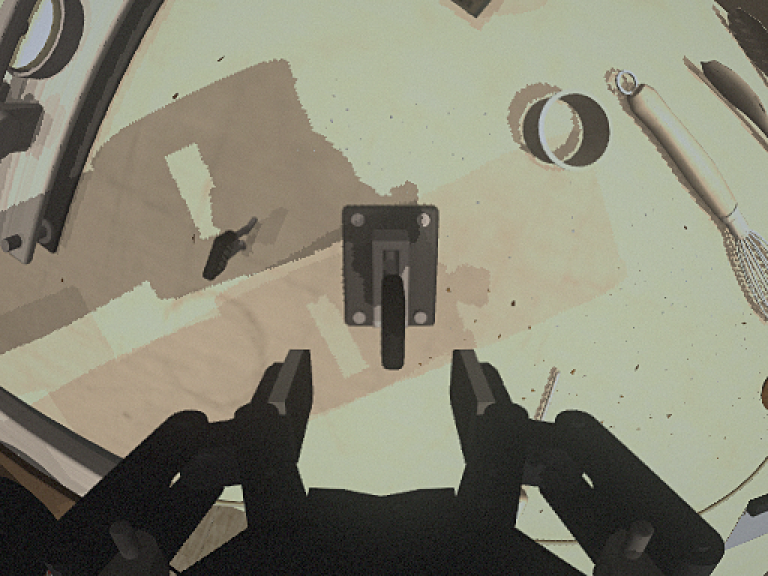

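Run:
```python
from h import *
s=sensors.get_state();Rt=R.from_quat(s['tcp_rot']).as_matrix()
for n,x,y,z in [("foot",390,265,.008),("screws",391.5,268.5,.009),("griptopnear?",393,366,.107),("gripfar",393,275,.107),("griptop mid",393,320,.107)]:
    p=wonz([y/1.5,x/1.5],s,z);print(n,p.round(4),(Rt.T@(p-s['eef_pos'])*100).round(2))
```

```text
foot [ 0.4758 -0.2636  0.008 ] [12.96  0.53 -0.22]
screws [ 0.4744 -0.2653  0.009 ] [12.86  0.62 -0.02]
griptopnear? [ 0.4593 -0.2713  0.107 ] [3.06 0.48 1.61]
gripfar [ 0.4967 -0.2526  0.107 ] [ 3.06  0.43 -2.57]
griptop mid [ 0.479  -0.2614  0.107 ] [ 3.06  0.45 -0.59]
```

arm_command([
  [[0,0.45,-0.15,0],[3,0,0,0],[2.5,0,0,0],[0.65,0,0,0],[0,0,0,0]],
])

```text
time: 9.52
eef_pos: [0.4762, -0.2643, 0.0779]
tcp_rot: [0.689, 0.16, -0.688, 0.16]
contact_force: [0.2, -0.1, -0.1]
opening: 0.59
```

arm_command([
  [[0,0,0,0],[0,0,0,0],[0,0,0,0],[0,0,0,0],[0,0,0,0]],
], grip=0, grip_force=60)

```text
time: 10.15
eef_pos: [0.4759, -0.2639, 0.0779]
tcp_rot: [0.689, 0.16, -0.689, 0.16]
contact_force: [-1.1, 1.7, 4.8]
opening: 0.101
```

arm_command([
  [[-1,0,0,0],[-3,0,0,0],[-4,0,0,0],[-4,0,0,0],[0,0,0,0]],
])

```text
time: 10.78
eef_pos: [0.4775, -0.2653, 0.2012]
tcp_rot: [0.691, 0.158, -0.687, 0.163]
contact_force: [0.7, -0.4, -0.7]
opening: 0.105
```

Run:
```python
from h import *
s=sensors.get_state();print(s['time'],s['eef_pos'],s['contact_force'],s['opening'],R.from_quat(s['tcp_rot']).as_matrix().round(3).tolist())
im=optics.read_camera("wrist");cv2.imwrite("pics/w5.png",cv2.resize(im,(768,576),interpolation=3))
im=optics.read_camera("side");cv2.imwrite("pics/s5.png",cv2.resize(im[120:300,150:350],None,fx=3.3,fy=3.3,interpolation=3))
for q in ["clip","clip_grip","clip_throat","lug_top","neck_spot","knob_home"]:
    print(q,[(np.round(d['at'],1).tolist(),round(d['conf'],2)) for d in optics.place_of("side",q)])
```

```text
10.775 [ 0.47748602 -0.26531646  0.20124338] [ 0.70943302 -0.40447092 -0.66165642] 0.10512687872802316 [[0.007, 0.441, -0.897], [-0.006, -0.897, -0.441], [-1.0, 0.008, -0.004]]
clip [([254.2, 229.1], 0.65), ([232.7, 247.4], 0.64), ([188.8, 213.1], 0.59)]
clip_grip [([215.5, 251.4], 0.75), ([294.4, 313.5], 0.71), ([242.1, 225.7], 0.7)]
clip_throat [([259.9, 226.9], 0.65), ([238.8, 252.9], 0.49)]
lug_top [([192.3, 211.7], 0.89)]
neck_spot [([187.7, 210.5], 0.71)]
knob_home [([195.8, 216.3], 0.89)]
```

View pics/w5.png

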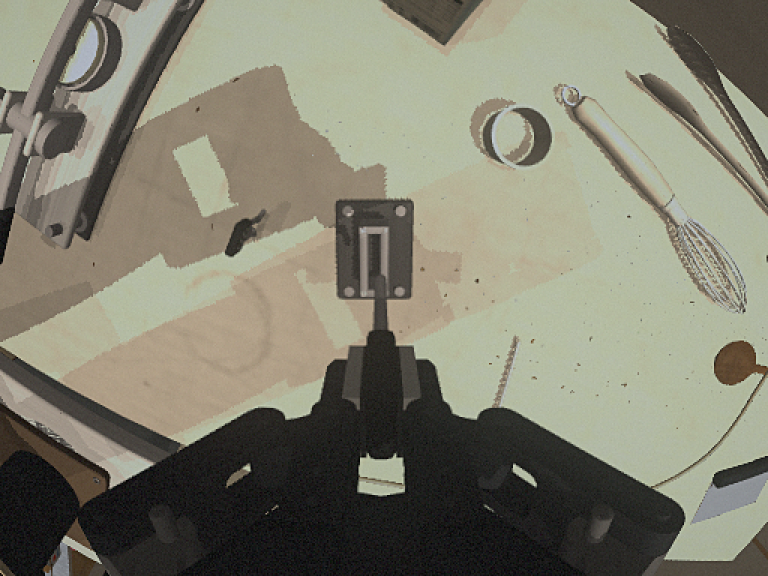

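View pics/s5.png

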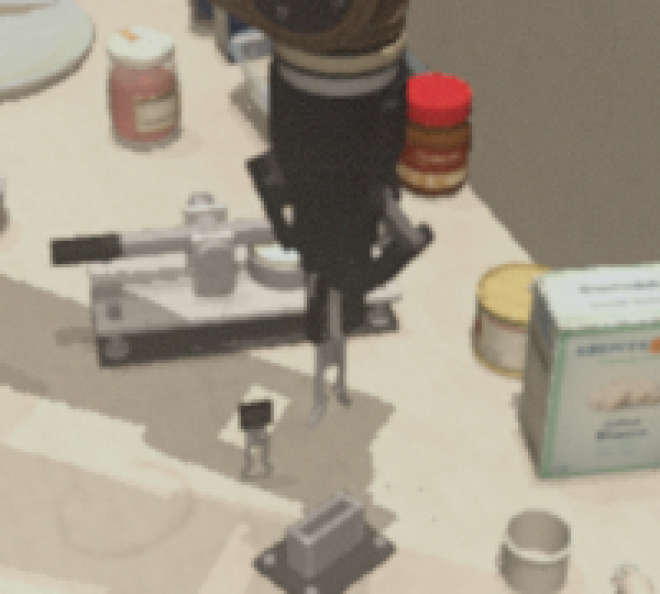

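arm_command([
  [[-1.2,0,0,0.143],[-1.1,0,0,0.143],[-1.1,0,0,0.143],[0,0,0,0.142],[0,-5.1,0.96,0],[0,-5.1,0.96,0],[0,-5.1,0.96,0],[0,-5.1,0.96,0],[0,-5.1,0.96,0],[0,-5.1,0.96,0],[0,0,0,0],[0,0,0,0],[0,0,0,0]],
])

```text
time: 12.8
eef_pos: [0.4533, 0.0457, 0.2306]
tcp_rot: [-0.706, 0.041, 0.706, 0.041]
contact_force: [1.0, 0.3, -0.0]
opening: 0.105
```

Run:
```python
from h import *
s=sensors.get_state();print(s['time'],s['eef_pos'].tolist(),s['contact_force'],s['opening'],R.from_quat(s['tcp_rot']).as_matrix().round(3).tolist())
im=optics.read_camera("wrist");cv2.imwrite("pics/w6r.png",im);cv2.imwrite("pics/w6.png",cv2.resize(im,(768,576),interpolation=3))
for q in ["lug_top","neck_spot","knob_home","clip_throat"]:
    print(q,[(np.round(d['at'],1).tolist(),round(d['conf'],2)) for d in optics.place_of("wrist",q)])
im=optics.read_camera("scene");cv2.imwrite("pics/s6r.png",im)
for q in ["clip","clip_grip","clip_throat","lug_top","neck_spot"]:
    print(q,[(np.round(d['at'],1).tolist(),round(d['conf'],2)) for d in optics.place_of("scene",q)])
im2=optics.read_camera("side");cv2.imwrite("pics/s6sr.png",im2)
for q in ["clip","clip_grip","clip_throat","lug_top","neck_spot"]:
    print(q,[(np.round(d['at'],1).tolist(),round(d['conf'],2)) for d in optics.place_of("side",q)])
A=cv2.resize(im[150:270,215:315],None,fx=4,fy=4,interpolation=3);B=cv2.resize(im2[100:220,160:260],None,fx=4,fy=4,interpolation=3)
cv2.imwrite("pics/s6.png",np.hstack([A,B]))
```

```text
12.8 [0.45334793277823077, 0.045738012504989635, 0.23062006605135527] [ 1.03625891  0.27219326 -0.00999852] 0.1053813057619255 [[-0.0, -0.116, -0.993], [-0.0, -0.993, 0.116], [-1.0, 0.0, 0.0]]
lug_top [([157.1, 282.4], 0.79), ([45.0, 479.0], 0.55)]
neck_spot [([150.5, 246.5], 0.6)]
knob_home [([155.5, 311.6], 0.82)]
clip_throat [([145.1, 412.5], 0.96), ([212.2, 252.7], 0.61), ([59.7, 156.2], 0.44), ([154.4, 316.4], 0.33)]
clip [([198.8, 281.2], 0.59), ([201.9, 322.8], 0.43)]
clip_grip [([215.5, 280.7], 0.69), ([188.5, 278.9], 0.62), ([194.4, 328.2], 0.55)]
clip_throat [([203.0, 279.1], 0.54), ([205.8, 325.4], 0.45)]
lug_top [([212.8, 282.3], 0.62)]
neck_spot [([227.5, 270.8], 0.95)]
clip [([145.1, 200.8], 0.75), ([254.9, 226.9], 0.43)]
clip_grip [([131.4, 201.0], 0.7), ([180.9, 245.9], 0.69), ([245.1, 225.5], 0.43)]
clip_throat [([260.1, 229.9], 0.65), ([156.5, 200.5], 0.48)]
lug_top [([189.3, 214.5], 0.85)]
neck_spot [([186.3, 211.5], 0.72), ([290.4, 311.6], 0.42), ([145.1, 198.4], 0.25)]
```

View pics/w6.png

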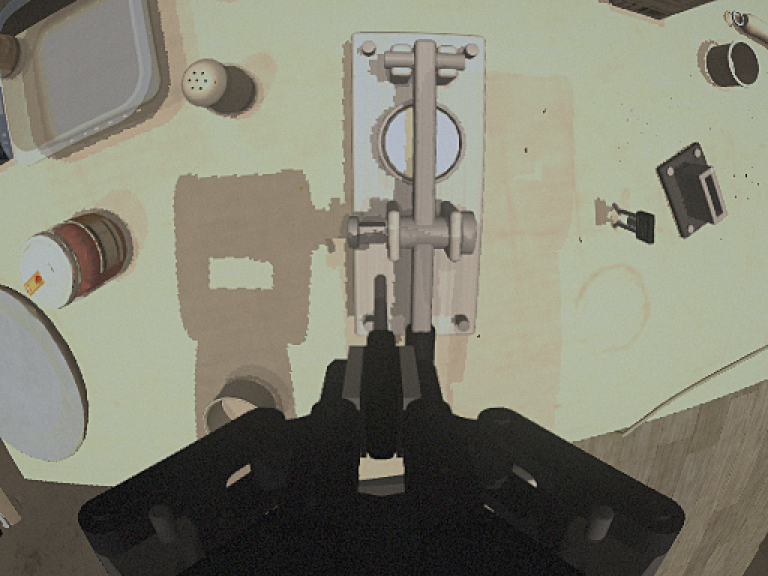

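View pics/s6.png

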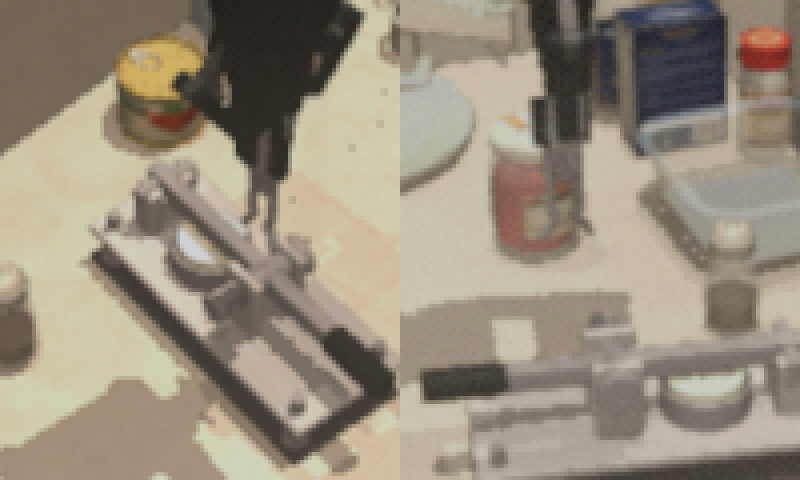

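Run:
```python
from h import *
s=sensors.get_state();Rt=R.from_quat(s['tcp_rot']).as_matrix()
def T(p): return (Rt.T@(p-s['eef_pos'])*1000).round(1)
for n,r in {"neck":[ray("scene",[227.5,270.8]),wray([153,247],s)],"neck3":[ray("scene",[227.2,270.5]),wray([152,247],s),ray("side",[186.3,211.2])],
"lug":[ray("scene",[214.5,282.3]),wray([157.1,282.4],s),ray("side",[189.5,213.5])],
"grip":[ray("scene",[188.5,278.9]),ray("side",[131.4,201])],"throat":[ray("scene",[203,279.1]),ray("side",[156.5,200.5])],"clip":[ray("scene",[198.8,281.2]),ray("side",[145.1,200.8])]}.items():
    p,e=multi(r);print(n,p.round(4),'tool',T(p),e)
for z in(.065,.075,.085):
    p=wonz([231/1.5,371/1.5],s,z);print('neck z',z,p.round(4),T(p))
# leg tips
a=[(150+y/4,215+x/4) for x,y in[(252,220),(272,255)]]
b=[(100+y/4,160+(x-400)/4) for x,y in[(551,258),(587,230)]]
for i,j in((0,0),(0,1),(1,0),(1,1)):
    p,e=multi([ray("scene",a[i]),ray("side",b[j])]);print(i,j,p.round(4),T(p),e)
for pts in [[(393,231),.09],[(456,231),.09],[(350,231),.075],[(476,231),.075]]:
    (x,y),z=pts;print(pts,wonz([y/1.5,x/1.5],s,z).round(4),T(wonz([y/1.5,x/1.5],s,z)))
im=cv2.imread('pics/w6r.png')[120:230,215:335];cv2.imwrite('pics/w6c.png',cv2.resize(im,None,fx=5,fy=5,interpolation=3))
```

```text
neck [0.4719 0.0518 0.068 ] tool [162.8  -7.  -18. ] [0.0005, 0.0005]
neck3 [0.4733 0.0524 0.0707] tool [160.2  -7.7 -19.4] [0.0016, 0.0006, 0.0013]
lug [0.4691 0.0131 0.0905] tool [140.4  31.8 -19.7] [0.0036, 0.0044, 0.0023]
grip [0.453  0.0505 0.2377] tool [-6.8 -3.5  0.6] [0.0012, 0.0012]
throat [0.451 0.043 0.175] tool [55.8  4.2  1.7] [0.0037, 0.0037]
clip [0.4485 0.046  0.202 ] tool [28.8  1.5  4.5] [0.0026, 0.0026]
neck z 0.065 [0.4706 0.0521 0.065 ] [165.9  -7.2 -16.7]
neck z 0.075 [0.4725 0.0517 0.075 ] [155.9  -6.9 -18.6]
neck z 0.085 [0.4745 0.0512 0.085 ] [145.9  -6.7 -20.6]
0 0 [0.449  0.0404 0.1587] [72.2  6.9  3.4] [0.0114, 0.0114]
0 1 [0.461  0.0425 0.1663] [64.6  3.4 -8.3] [0.0029, 0.0029]
1 0 [0.4389 0.0445 0.1497] [81.2  4.  14. ] [0.0013, 0.0013]
1 1 [0.4507 0.0465 0.1578] [73.1  0.7  2.4] [0.0156, 0.0156]
[(393, 231), 0.09] [0.4738 0.0369 0.09  ] [140.9   7.6 -21.6]
[(456, 231), 0.09] [ 0.4694 -0.0041  0.09  ] [140.9  48.8 -21.9]
[(350, 231), 0.075] [0.4742 0.0659 0.075 ] [155.9 -21.3 -18.7]
[(476, 231), 0.075] [ 0.4648 -0.0204  0.075 ] [155.9  65.5 -19.2]
```

View pics/w6c.png

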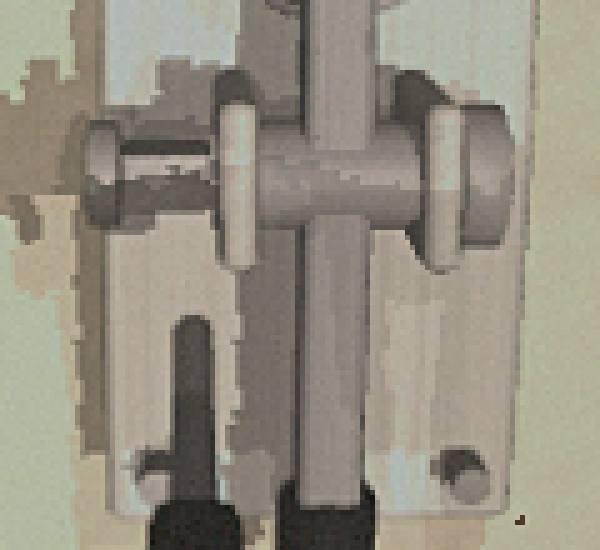

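arm_command([
  [[0,-0.53,-2.1,0],[3,0,0,0],[2.5,0,0,0],[0,0,0,0],[0,0,0,0]],
])

```text
time: 14.28
eef_pos: [0.4753, 0.0497, 0.1769]
tcp_rot: [0.706, -0.04, -0.705, -0.04]
contact_force: [-0.0, -0.5, 0.0]
opening: 0.105
```

Run:
```python
from h import *
s=sensors.get_state();print(s['time'],s['eef_pos'].tolist(),s['contact_force'],s['opening'],R.from_quat(s['tcp_rot']).as_matrix().round(3).tolist())
im=optics.read_camera("wrist");cv2.imwrite("pics/w7r.png",im);cv2.imwrite("pics/w7c.png",cv2.resize(im[130:280,165:345],None,fx=4,fy=4,interpolation=3))
im=optics.read_camera("scene");cv2.imwrite("pics/s7r.png",im)
im2=optics.read_camera("side");cv2.imwrite("pics/s7sr.png",im2)
A=cv2.resize(im[170:260,235:315],None,fx=5,fy=5,interpolation=3);B=cv2.resize(im2[130:220,170:250],None,fx=5,fy=5,interpolation=3)
cv2.imwrite("pics/s7.png",np.hstack([A,B]))
```

```text
14.275 [0.4752858205699042, 0.04968204400465341, 0.17687536420678207] [-0.00556716 -0.54737318  0.04019817] 0.10538392584728262 [[0.001, -0.114, -0.993], [-0.0, -0.993, 0.114], [-1.0, 0.0, -0.001]]
```

View pics/w7c.png

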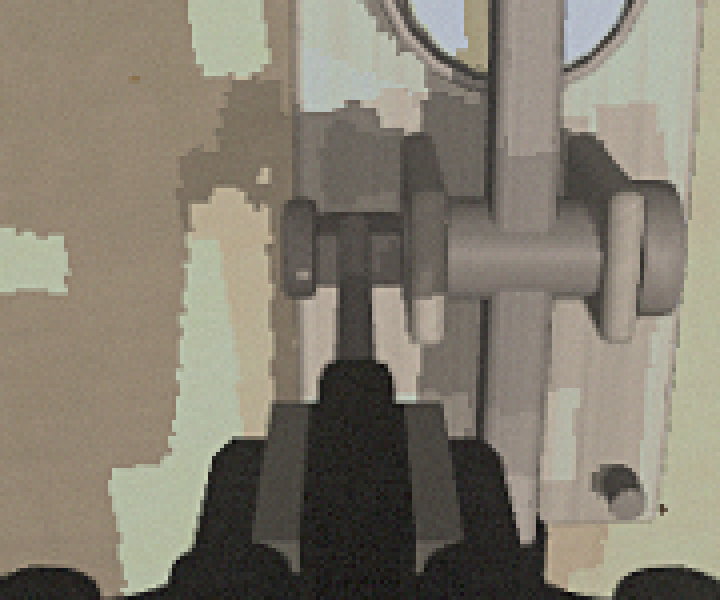

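View pics/s7.png

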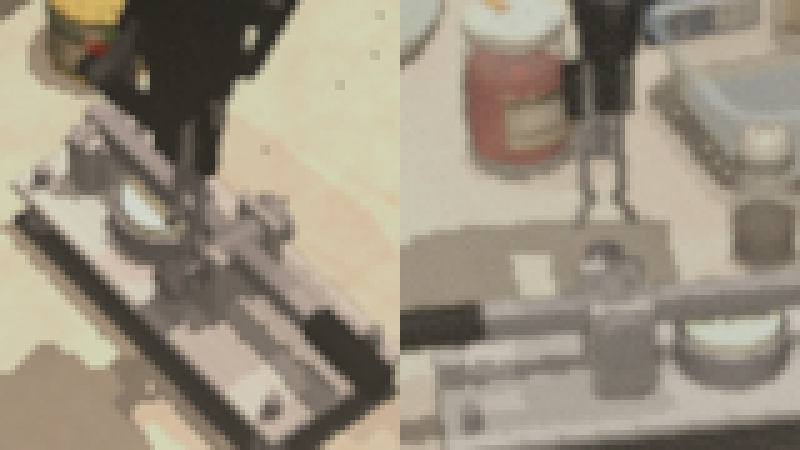

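Run:
```python
from h import *
s=sensors.get_state();Rt=R.from_quat(s['tcp_rot']).as_matrix();E=s['eef_pos']
def T(p): return (Rt.T@(p-E)*1000).round(1)
def atplane(o,d): # tool y=0
    n=Rt[:,1];t=((E-o)@n)/(d@n);return o+t*d
for x,y in [(577,224),(632,218),(588,190),(620,188),(586,110),(624,108)]:
    print((x,y),T(atplane(*ray("side",[130+y/5,170+(x-400)/5]))))
# neck axis from wrist: rows of round end 198..298 , knob 182..315, crop
for x,y,z in [(359,248,.075),(359,248,.08),(359,248,.07)]:
    print(T(wonz([130+y/4,165+x/4],s,z)))
for x,y,z in [(432,267,.09),(625,267,.09)]:
    print('lug',T(wonz([130+y/4,165+x/4],s,z)))
# where would clip tip (72,0,2.5) project
for P in [(72,0,0),(72,0,18),(72,0,-18)]:
    p=E+Rt@(np.array(P)/1000);print(P,[proj(c,p) for c in("side","scene")])
```

```text
(577, 224) [66.  0. 16.]
(632, 218) [ 65.8  -0.  -12.8]
(588, 190) [46.   0.   9.4]
(620, 188) [46.8  0.  -7.1]
(586, 110) [-1.2 -0.   8.5]
(624, 108) [ -0.3   0.  -10.7]
[102.4   0.4   4.3]
[97.4  0.4  2.6]
[107.4   0.5   6. ]
lug [87.4 15.4  3.4]
lug [87.4 55.9  3.5]
(72, 0, 0) [[np.float64(176.10589801929078), np.float64(211.61236817147733)], [np.float64(217.64184478834204), np.float64(270.58174151420803)]]
(72, 0, 18) [[np.float64(176.82431303747177), np.float64(204.73285322868588)], [np.float64(221.7204847360527), np.float64(274.82297478071774)]]
(72, 0, -18) [[np.float64(175.3916550712904), np.float64(218.45193152859264)], [np.float64(213.63333522256593), np.float64(266.413434348719)]]
```

arm_command([
  [[1,0,0.2,0],[0.9,0,0,0],[0,0,0,0]],
])

```text
time: 14.8
eef_pos: [0.4717, 0.05, 0.1554]
tcp_rot: [-0.705, 0.04, 0.707, 0.04]
contact_force: [-0.9, -0.6, -0.6]
opening: 0.105
```

arm_command([
  [[0.2,0,0,0],[0.2,0,0,0],[0.2,0,0,0]],
])

```text
time: 15.18
eef_pos: [0.4729, 0.0499, 0.1509]
tcp_rot: [0.706, -0.04, -0.706, -0.04]
contact_force: [-0.3, -0.7, -0.4]
opening: 0.107
```

arm_command([
  [[0.2,0,0,0],[0.2,0,0,0]],
])

```text
time: 15.42
eef_pos: [0.4736, 0.0498, 0.1475]
tcp_rot: [0.707, -0.04, -0.705, -0.04]
contact_force: [0.5, -0.3, 0.5]
opening: 0.104
```

Run:
```python
from h import *
s=sensors.get_state();print(s['time'],s['eef_pos'].tolist(),s['contact_force'])
im=optics.read_camera("wrist");im2=optics.read_camera("side");im3=optics.read_camera("scene")
A=cv2.resize(im2[120:220,160:260],None,fx=6,fy=6,interpolation=3)
cv2.imwrite("pics/s8.png",A)
cv2.imwrite("pics/w8.png",np.hstack([cv2.resize(im[150:250,200:300],None,fx=4,fy=4,interpolation=3),cv2.resize(im3[180:280,220:320],None,fx=4,fy=4,interpolation=3)]))
```

```text
15.425 [0.4736123773712208, 0.049830942836600244, 0.14750037003528232] [ 0.5404229  -0.28601091  0.51296326]
```

View pics/s8.png

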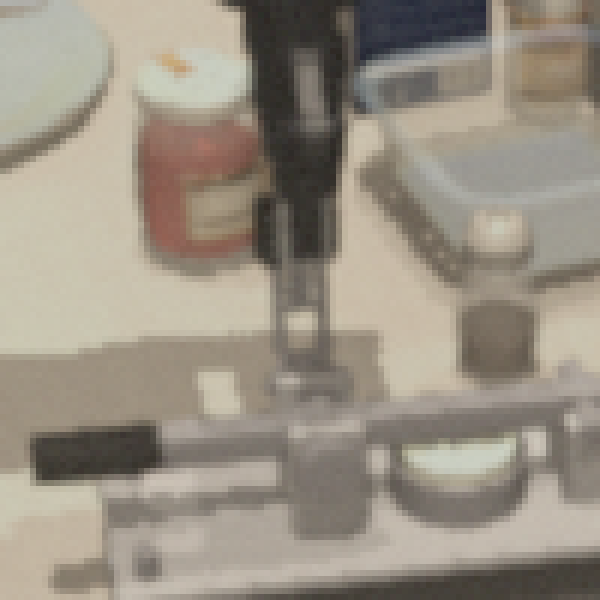

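View pics/w8.png

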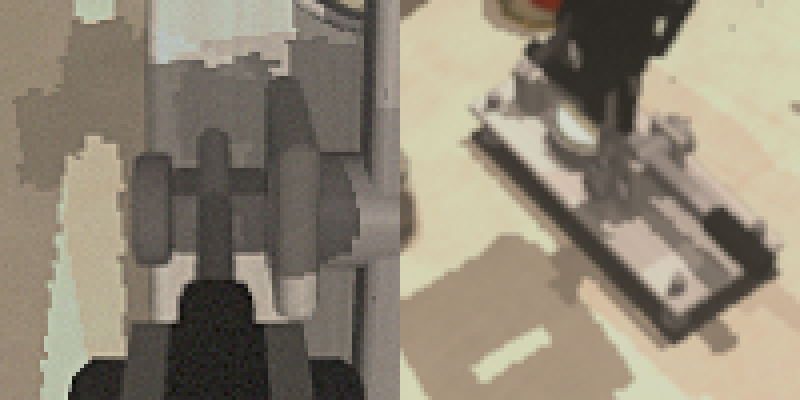

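arm_command([
  [[0.2,0,0,0],[0.2,0,0,0]],
])

```text
time: 15.82
eef_pos: [0.4737, 0.0498, 0.1436]
tcp_rot: [0.707, -0.04, -0.705, -0.04]
contact_force: [3.0, -0.9, 3.3]
opening: 0.105
```

arm_command([
  [[0.15,0,0,0],[0.15,0,0,0]],
])

```text
time: 16.08
eef_pos: [0.4743, 0.0497, 0.1416]
tcp_rot: [0.707, -0.04, -0.705, -0.04]
contact_force: [1.1, -0.1, 10.9]
opening: 0.106
```

arm_command([
  [[0.15,0,0,0],[0.15,0,0,0]],
])

```text
time: 16.32
eef_pos: [0.4731, 0.0499, 0.137]
tcp_rot: [0.707, -0.04, -0.705, -0.04]
contact_force: [3.9, 0.2, -1.0]
opening: 0.105
```

arm_command([
  [[0.15,0,0,0],[0.15,0,0,0]],
])

```text
time: 16.58
eef_pos: [0.4729, 0.0499, 0.1334]
tcp_rot: [0.706, -0.04, -0.706, -0.04]
contact_force: [5.0, -0.4, 0.6]
opening: 0.107
```

arm_command([
  [[0.2,0,-0.05,0],[0.2,0,0,0],[0.2,0,0,0]],
])

```text
time: 16.95
eef_pos: [0.4732, 0.0499, 0.1278]
tcp_rot: [0.706, -0.04, -0.706, -0.04]
contact_force: [4.1, -0.3, 1.3]
opening: 0.108
```

arm_command([
  [[0.15,0,0,0],[0.15,0,0,0]],
])

```text
time: 17.2
eef_pos: [0.473, 0.0499, 0.1245]
tcp_rot: [-0.706, 0.04, 0.706, 0.04]
contact_force: [3.8, -0.2, -0.3]
opening: 0.107
```

arm_command([
  [[0.1,0,0,0],[0.1,0,0,0]],
])

```text
time: 17.45
eef_pos: [0.4731, 0.0499, 0.1227]
tcp_rot: [-0.706, 0.04, 0.706, 0.04]
contact_force: [5.2, -0.3, -0.1]
opening: 0.104
```

arm_command([
  [[0.1,0,0,0]],
])

```text
time: 17.58
eef_pos: [0.4732, 0.0499, 0.1218]
tcp_rot: [-0.706, 0.04, 0.706, 0.04]
contact_force: [3.5, -0.5, 0.5]
opening: 0.104
```

arm_command([
  [[0.1,0,0,0]],
])

```text
time: 17.7
eef_pos: [0.4732, 0.0498, 0.1208]
tcp_rot: [0.706, -0.04, -0.706, -0.04]
contact_force: [4.0, -1.4, -1.7]
opening: 0.108
```

arm_command([
  [[0.1,0,0,0]],
])

```text
time: 17.82
eef_pos: [0.4731, 0.0499, 0.1196]
tcp_rot: [0.706, -0.04, -0.706, -0.04]
contact_force: [4.3, -0.6, -0.4]
opening: 0.102
```

arm_command([
  [[0.1,0,0,0]],
])

```text
time: 17.95
eef_pos: [0.4735, 0.0498, 0.1191]
tcp_rot: [0.706, -0.04, -0.706, -0.04]
contact_force: [3.3, 0.4, 1.4]
opening: 0.106
```

arm_command([
  [[0.1,0,0,0]],
])

```text
time: 18.08
eef_pos: [0.4737, 0.0498, 0.1184]
tcp_rot: [0.706, -0.04, -0.706, -0.04]
contact_force: [3.9, -1.0, 0.8]
opening: 0.106
```

arm_command([
  [[0.1,0,0,0]],
])

```text
time: 18.2
eef_pos: [0.4737, 0.0499, 0.1173]
tcp_rot: [0.706, -0.04, -0.705, -0.04]
contact_force: [4.9, -0.1, 2.3]
opening: 0.103
```

arm_command([
  [[0.1,0,0,0]],
])

```text
time: 18.32
eef_pos: [0.4738, 0.0499, 0.1167]
tcp_rot: [0.706, -0.04, -0.706, -0.04]
contact_force: [2.1, 0.1, 8.0]
opening: 0.107
```

arm_command([
  [[0.07,0,0,0]],
])

```text
time: 18.45
eef_pos: [0.4739, 0.0499, 0.1166]
tcp_rot: [0.706, -0.04, -0.706, -0.04]
contact_force: [1.1, -0.6, 9.3]
opening: 0.108
```

arm_command([
  [[0,0,0,0],[0,0,0,0]],
])

```text
time: 18.7
eef_pos: [0.4739, 0.0499, 0.1167]
tcp_rot: [0.706, -0.04, -0.706, -0.04]
contact_force: [2.0, -0.1, 8.0]
opening: 0.107
```

Run:
```python
from h import *
s=sensors.get_state();print(s['time'],s['eef_pos'].tolist(),s['contact_force'])
im=optics.read_camera("wrist");im2=optics.read_camera("side");im3=optics.read_camera("scene")
cv2.imwrite("pics/s9.png",np.hstack([cv2.resize(im2[140:220,170:250],None,fx=5,fy=5,interpolation=3),cv2.resize(im3[180:260,235:315],None,fx=5,fy=5,interpolation=3)]))
cv2.imwrite("pics/w9.png",cv2.resize(im[120:270,165:345],None,fx=4,fy=4,interpolation=3))
```

```text
18.7 [0.4738739066054223, 0.04989233783148835, 0.11671391334129702] [ 2.01605939 -0.10948883  7.96180062]
```

View pics/s9.png

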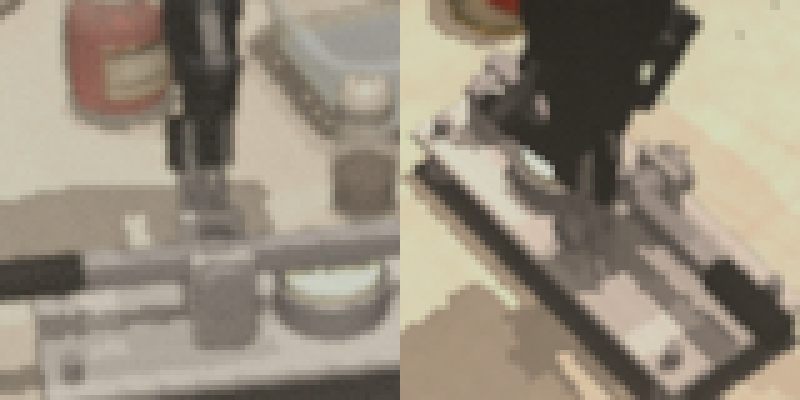

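View pics/w9.png

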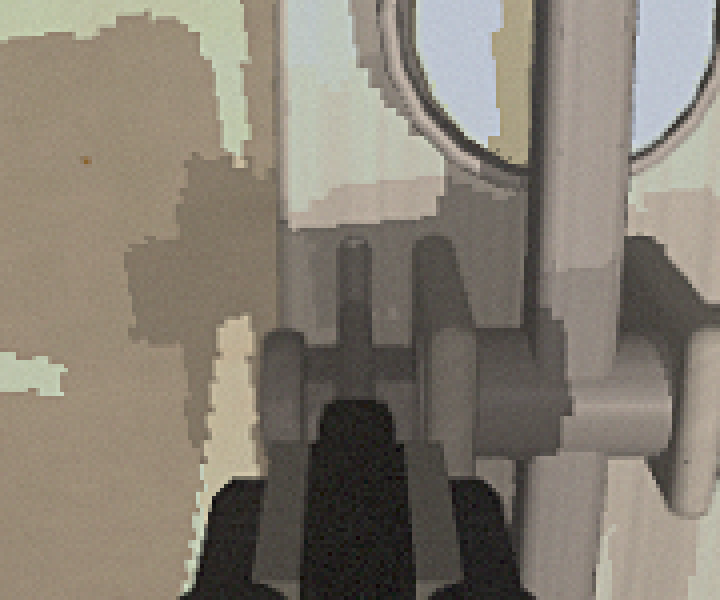

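arm_command([
  [[-0.15,0,0,0],[-0.1,0,0,0],[0,0,0,0]],
])

```text
time: 19.23
eef_pos: [0.473, 0.05, 0.117]
tcp_rot: [-0.706, 0.04, 0.706, 0.04]
contact_force: [5.7, -0.6, -1.0]
opening: 0.105
```

arm_command([
  [[-0.1,0,0,0],[0,0,0,0]],
])

```text
time: 19.48
eef_pos: [0.4728, 0.05, 0.1176]
tcp_rot: [-0.706, 0.04, 0.706, 0.04]
contact_force: [5.7, -0.7, -2.3]
opening: 0.109
```

arm_command([
  [[-0.1,0,0,0],[0,0,0,0]],
])

```text
time: 19.73
eef_pos: [0.4727, 0.0499, 0.1185]
tcp_rot: [-0.706, 0.04, 0.706, 0.04]
contact_force: [6.7, -0.2, -1.7]
opening: 0.107
```

arm_command([
  [[-0.1,0,0,0],[0,0,0,0]],
])

```text
time: 19.98
eef_pos: [0.4726, 0.05, 0.1194]
tcp_rot: [-0.706, 0.04, 0.706, 0.04]
contact_force: [6.4, -0.7, -1.9]
opening: 0.108
```

arm_command([
  [[0,0,-0.1,0],[0,0,0,0]],
])

```text
time: 20.23
eef_pos: [0.4732, 0.0499, 0.1195]
tcp_rot: [-0.705, 0.04, 0.707, 0.04]
contact_force: [4.4, -0.4, -3.6]
opening: 0.105
```

arm_command([
  [[0,0,-0.15,0],[0,0,0,0]],
])

```text
time: 20.48
eef_pos: [0.4744, 0.0497, 0.1196]
tcp_rot: [-0.705, 0.04, 0.707, 0.04]
contact_force: [2.3, -0.5, -3.9]
opening: 0.106
```

arm_command([
  [[0.1,0,0,0],[0.1,0,0,0]],
])

```text
time: 20.72
eef_pos: [0.4755, 0.0497, 0.1188]
tcp_rot: [-0.706, 0.04, 0.706, 0.04]
contact_force: [1.9, -1.1, -0.5]
opening: 0.108
```

arm_command([
  [[0.1,0,0,0],[0,0,0,0]],
])

```text
time: 20.98
eef_pos: [0.4757, 0.0496, 0.1178]
tcp_rot: [-0.706, 0.04, 0.706, 0.04]
contact_force: [2.3, -0.5, -1.1]
opening: 0.105
```

arm_command([
  [[0.1,0,-0.1,0],[0,0,0,0]],
])

```text
time: 21.22
eef_pos: [0.4761, 0.0496, 0.1168]
tcp_rot: [-0.705, 0.04, 0.707, 0.04]
contact_force: [-1.8, 0.3, 3.3]
opening: 0.103
```

arm_command([
  [[0.1,0,0,0],[0,0,0,0]],
])

```text
time: 21.48
eef_pos: [0.4763, 0.0496, 0.1167]
tcp_rot: [-0.705, 0.04, 0.707, 0.04]
contact_force: [-3.4, 0.2, 8.9]
opening: 0.102
```

arm_command([
  [[0.05,0,0,0],[0,0,0,0]],
])

```text
time: 21.72
eef_pos: [0.4763, 0.0496, 0.1166]
tcp_rot: [-0.705, 0.04, 0.707, 0.04]
contact_force: [-4.5, 0.2, 10.4]
opening: 0.109
```

Run:
```python
from h import *
s=sensors.get_state();print(s['time'],s['eef_pos'].tolist(),s['contact_force'],s['wrist_torque'])
im=optics.read_camera("wrist");cv2.imwrite("pics/w10r.png",im)
a=cv2.imread("pics/w7r.png")
f=lambda i:cv2.resize(i[165:245,230:280],None,fx=8,fy=7,interpolation=0)
cv2.imwrite("pics/w10.png",np.hstack([f(a),f(im)]))
im=optics.read_camera("side")
cv2.imwrite("pics/s10.png",cv2.resize(im[150:210,180:250],None,fx=10,fy=10,interpolation=3)[:600,:800])
```

```text
21.725 [0.47631628482112287, 0.049608938949909476, 0.11661408245452487] [-4.54949372  0.22401768 10.39711896] [0.12535695 0.94258936 0.00934743]
```

View pics/w10.png

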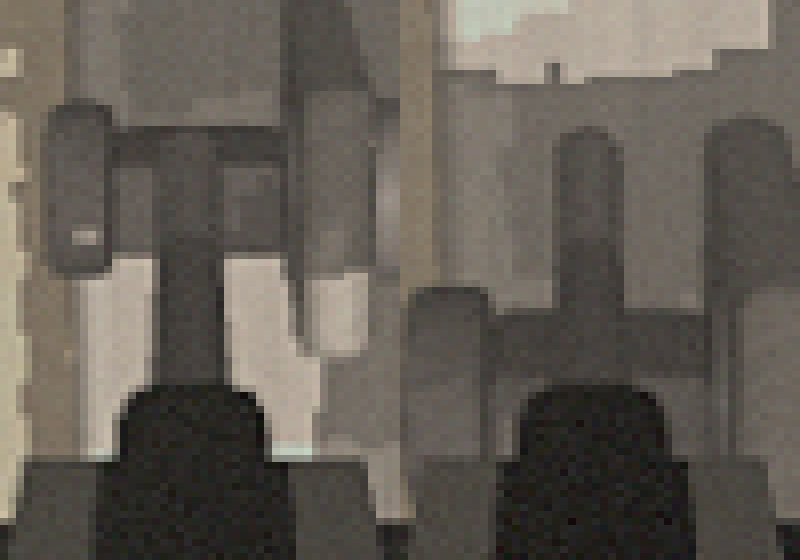

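View pics/s10.png

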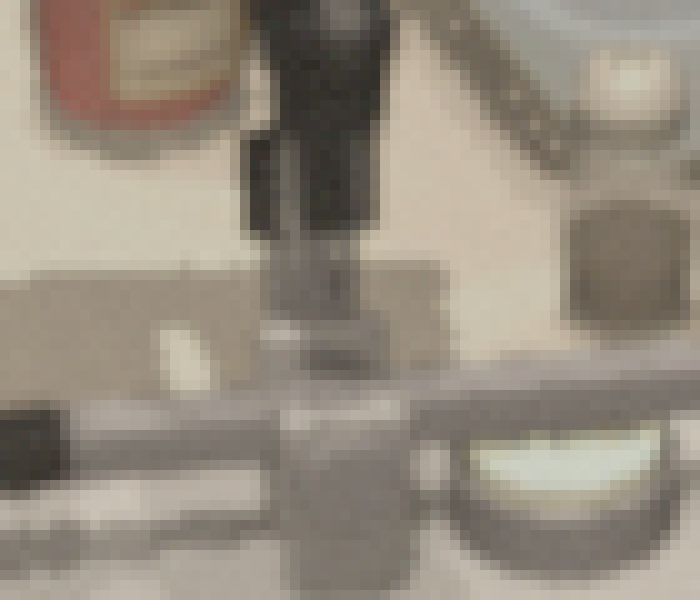

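arm_command([
  [[-0.2,0,0.05,0],[-0.1,0,0,0],[0,0,0,0]],
])

```text
time: 22.2
eef_pos: [0.4759, 0.0496, 0.1177]
tcp_rot: [-0.706, 0.04, 0.706, 0.04]
contact_force: [0.5, -0.2, 0.2]
opening: 0.104
```

arm_command([
  [[-0.1,0,0,0],[0,0,0,0]],
])

```text
time: 22.45
eef_pos: [0.4759, 0.0496, 0.1188]
tcp_rot: [-0.706, 0.04, 0.706, 0.04]
contact_force: [0.3, -0.4, -1.7]
opening: 0.104
```

Run:
```python
from h import *
s=sensors.get_state();print(s['time'],s['eef_pos'].tolist(),s['contact_force'],s['wrist_torque'])
im=optics.read_camera("wrist");cv2.imwrite("pics/w11r.png",im)
a=cv2.imread("pics/w10r.png")
f=lambda i:cv2.resize(i[165:245,230:280],None,fx=8,fy=7,interpolation=0)
cv2.imwrite("pics/w11.png",np.hstack([f(a),f(im)]))
```

```text
22.45 [0.47589347929720394, 0.049564813795725055, 0.1187679840485789] [ 0.25702788 -0.44574354 -1.73023414] [-0.01009999 -0.14006271  0.01487897]
```

View pics/w11.png

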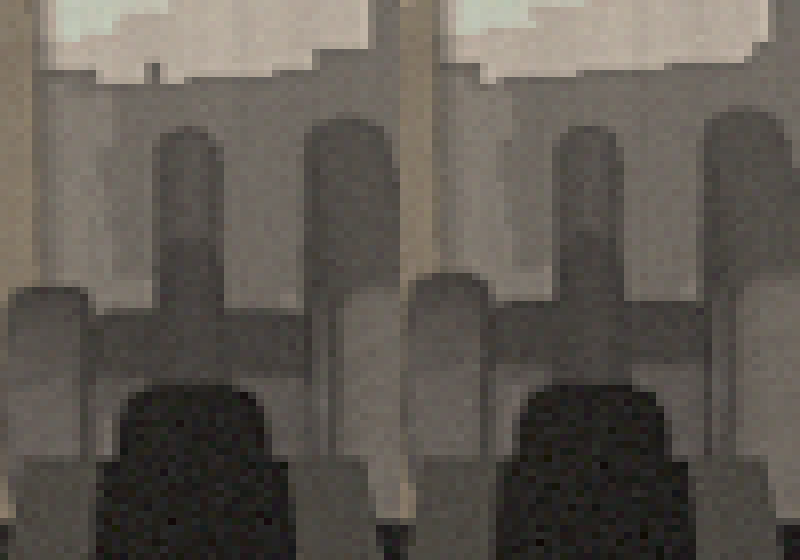

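arm_command([
  [[-0.1,0,0,0],[0,0,0,0]],
])

```text
time: 22.75
eef_pos: [0.4756, 0.0496, 0.1194]
tcp_rot: [-0.706, 0.04, 0.706, 0.04]
contact_force: [0.8, -0.6, -5.1]
opening: 0.103
```

arm_command([
  [[0.15,0,0,0],[0.1,0,0,0],[0,0,0,0]],
])

```text
time: 23.12
eef_pos: [0.4764, 0.0495, 0.118]
tcp_rot: [0.706, -0.04, -0.706, -0.04]
contact_force: [-0.5, -0.4, -0.7]
opening: 0.104
```

arm_command([
  [[0,0,0,0],[0,0,0,0],[0,0,0,0],[0,0,0,0]],
], grip=3.5)

```text
time: 23.62
eef_pos: [0.4762, 0.0495, 0.1177]
tcp_rot: [0.706, -0.04, -0.706, -0.04]
contact_force: [-0.1, 0.1, 0.6]
opening: 0.412
```

arm_command([
  [[-1,0,0,0],[-2,0,0,0],[-3,0,0,0],[-3,0,0,0],[-2,0,2,0],[0,0,2,0],[0,0,0,0],[0,0,0,0]],
])

```text
time: 24.62
eef_pos: [0.4368, 0.054, 0.2279]
tcp_rot: [0.706, -0.04, -0.706, -0.04]
contact_force: [-0.3, -0.1, 0.7]
opening: 0.412
```

Run:
```python
from h import *
s=sensors.get_state();print(s['time'],s['eef_pos'].tolist(),s['contact_force'])
im=optics.read_camera("wrist");im2=optics.read_camera("side");im3=optics.read_camera("scene")
cv2.imwrite("pics/s12.png",np.hstack([cv2.resize(im2[140:220,170:250],None,fx=5,fy=5,interpolation=3),cv2.resize(im3[180:260,235:315],None,fx=5,fy=5,interpolation=3)]))
cv2.imwrite("pics/w12.png",cv2.resize(im[90:240,165:345],None,fx=4,fy=4,interpolation=3))
r={}
for c in("wrist","side","scene"):
  for q in ["clip","clip_grip","clip_throat"]:
    print(c,q,[(np.round(d['at'],1).tolist(),round(d['conf'],2)) for d in optics.place_of(c,q)])
```

```text
24.625 [0.4368209519375173, 0.05404083966829624, 0.22788158721384472] [-0.34004471 -0.11860934  0.69320109]
wrist clip [([135.1, 257.2], 0.96), ([133.8, 423.6], 0.7)]
wrist clip_grip [([145.8, 252.0], 0.76), ([136.5, 435.3], 0.75)]
wrist clip_throat [([136.5, 256.8], 0.94), ([131.8, 419.4], 0.91), ([35.8, 481.0], 0.65), ([124.8, 281.5], 0.44)]
side clip [([251.8, 230.0], 0.67), ([182.4, 207.2], 0.54)]
side clip_grip [([243.2, 226.5], 0.71), ([169.6, 210.5], 0.66)]
side clip_throat [([189.4, 210.1], 0.62), ([180.7, 207.7], 0.57), ([260.6, 225.6], 0.44)]
scene clip [([222.7, 269.9], 0.61), ([237.6, 281.7], 0.58), ([200.4, 325.5], 0.5)]
scene clip_grip [([217.1, 268.2], 0.64), ([191.9, 325.5], 0.64)]
scene clip_throat [([204.4, 326.7], 0.61), ([226.2, 273.4], 0.53)]
```

View pics/s12.png

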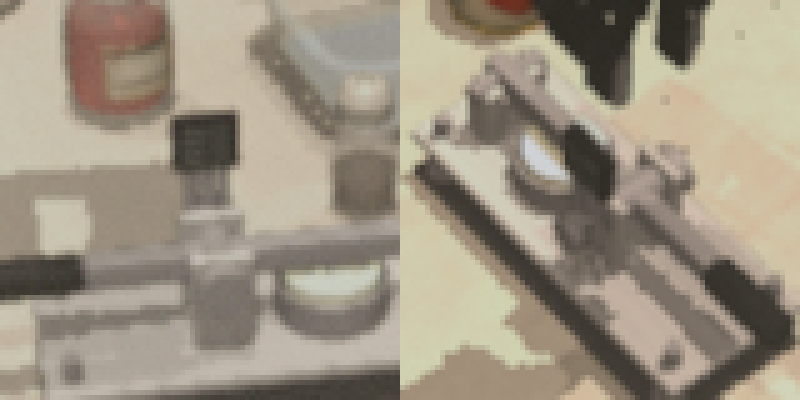

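View pics/w12.png

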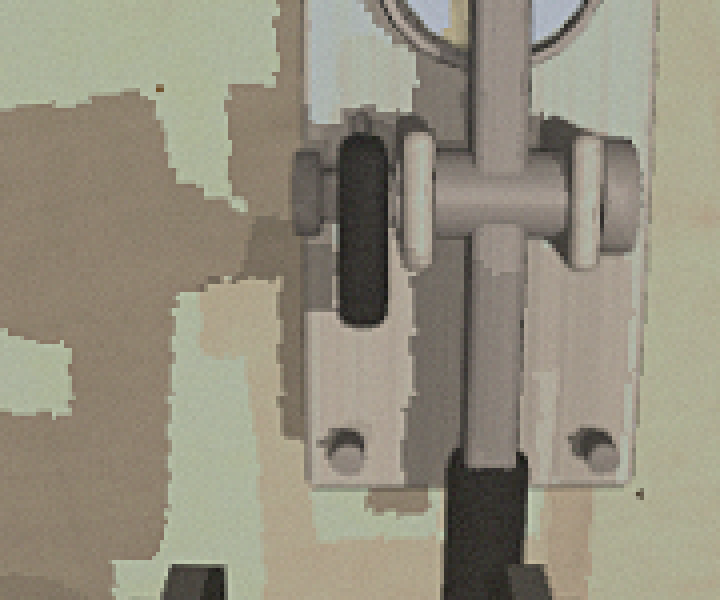

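Run:
```python
from h import *
s=sensors.get_state()
a=np.radians(-6.5);ex=np.array([np.cos(a),np.sin(a),0]);ey=np.array([-np.sin(a),np.cos(a),0]);O=np.array([.4695,.0145,0])
for n,r in {"grip":[ray("side",[140+142/5,170+204/5]),ray("scene",[180+162/5,235+(592-400)/5]),wray([145.8,254],s)],
"clip":[ray("side",[182.4,207.2]),ray("scene",[222.7,269.9]),wray([135.1,257.2],s)]}.items():
    p,e=multi(r);print(n,p.round(4),((p-O)@ex).round(4),((p-O)@ey).round(4),e)
# grip top face wrist
for x,y in[(364,140),(364,325)]:
    print(wonz([90+y/4,165+x/4],s,.145).round(4))
```

```text
grip [0.4723 0.0481 0.1298] -0.001 0.0337 [0.0018, 0.0033, 0.0022]
clip [0.4715 0.0504 0.0864] -0.0021 0.0359 [0.0079, 0.004, 0.0058]
[0.4916 0.0465 0.145 ]
[0.4556 0.0506 0.145 ]
```

Run:
```python
from h import *
print(ctrl.sign_off(), sensors.get_state()['time'])
```

```text
the job is handed in; nothing more can be done
the job is handed in; nothing more can be done
```

I pushed the pin home by the knob, put the clip from the holder over the neck and released it. I handed the job in at about 25 s of the 62 s allowed; no verdict was reported.

**Pin:** It slid at about 6 N and stopped hard; I quit pushing at about 14 N. The last wrist picture shows the knob tight against its lug and the round end out on the other side.

**Clip:** The legs took about 11 N to spread over the neck. It met its stop twice at the same height, at about 9 and 10 N.
- **First press:** a pull came up about 3 mm almost freely, and the visible leg was still spread. The clip sat about 3 mm off centre in x, so it had probably not snapped properly. I centred it and pressed again.
- **Second press:** the visible leg was back at its relaxed position, side force was about zero, and a test pull was held at about 5 N. The other leg was never in view.

**Final position:** The pictures after release show the clip standing upright. I measured it about 1 mm off the pin axis in x and 34 mm along the press's y. Its origin is about 80 mm up, worked out from the grip. The network's direct estimate of the clip's origin was poorer, about 86 mm up with 4 to 8 mm of disagreement between cameras, but still within limits.

The gripper is clear of the press, and I saw no bystander moved in the pictures.

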